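# Dried limes from the rocker-gate chute into the feeding bowl

### The arm

A 6-joint arm with a two-finger parallel gripper is mounted at the origin on the work surface. World frame = base frame: x ahead of the robot, y to its left, z up, the work surface at z = 0. Lengths are in m, angles in rad, forces in N, time in s.
With the tool pointing down it reaches from about 0.3 to 0.875 m from the base axis. Payload 6.4 kg.
Tool frame: the origin (TCP) lies between the finger pads; the fingertips stand 8 mm ahead of it and the grasp point (between the pads) lies 11 mm behind it; z points along the fingers, x is the direction in which the jaws open and shut, and the axes are right-handed (so a half turn about z gives the same grasp; the last joint's range is limited). The gripper opens to 85 mm and grips with 20 to 120 N. Pads are 22 mm wide; open, the fingers measure 114 mm over their backs; the gripper's body (76 mm by 85 mm) begins 54 mm behind the grasp point. The pads swing forward as they close: fully open they stand 13 mm farther back than shut.
Start: joints at [-1.469, 0.181, 1.607, -0, 1.354, -0.206], TCP at [0.174, -0.548, 0.239] pointing down, gripper open.
Joint ranges: [-2.99, 2.99], [-0.89, 2.07], [0.3, 2.58], [-1.14, 4.28], [0, 2.63], [-3.12, 3.12]. Speed limits (rad/s): [2.57, 2.57, 3.01, 3.14, 3.14, 3.14].

### API

Orientations are given as a unit quaternion [w, x, y, z].
In Python, from bench import ctrl gives the robot as it stands.
- The arm moves only by the tool drive_tool, never from a script. Its argument "commands" is a list of rows, each an object of numbers: "gripper": the closure, from 0 (fully open) to 1 (shut); "dx", "dy", "dz": the shift along the tool's x, y, z in cm; "turn": the turn about the tool's z in degrees. A call has 1 to 20 rows; each row is the pose to reach, as a shift and turn from the pose commanded when the call began, along the tool's axes at that moment; what a row does not reach only later rows make up. A row lasts 1/8 s, in which the tool goes at most 62.5 mm and 10.7 degrees, less where a joint would pass 70% of its speed; a pose out of reach is approached as far as the arm can. A call with a gripper value outside its range is refused whole. The fingers move at their own pace and stop on an object; the grip force is fixed at half the most. Time passes only in rows, so rows that repeat a pose let the fingers close. It gives the time, the measured TCP pose, the force and the opening at its end, in the units of the state.
- ctrl.get_obs(): the state, without advancing time (a new reading comes with each control period).
- ctrl.camera(name): name is "scene" or "side" or "wrist"; returns a dict with "image" (400x640x3 uint8, red, green, blue), "mtx" (3x3 intrinsics, pixels), "k1" (the pictures are not rectified: a ray, as slopes to the right and down, at radius r is drawn at 1 + k1 r^2 times it, then the intrinsics apply), "R" (3x3) and "t" (3): a world point X has camera coordinates R X + t. Camera axes: x right, y down, z forward; pixel columns grow to the right and rows downward; lengths in m; the calibration is good to about 2 mm. A picture is of the moment at which its call begins. There is no depth.
- ctrl.hand_in(): hands the job in, once; it reports no verdict.
The state is a dict: "time_s": time; "q": joint angles; "dq": joint speeds; "joint_efforts": joint torques, N m; "eef_pos": TCP position; "eef_rot": TCP orientation; "wrist_force": force on the tool from outside, world axes, zero at the start; "torque": the same for the moment, N m; "opening": opening from 0.0 (shut) to 1.0 (fully open).
Only numpy, scipy, OpenCV 4.12 (cv2) and the standard library are available. Lean on these libraries where they do the work, as an engineer would, in place of code of your own. Each camera call takes 0.05 s, during which the arm holds its last target.

### The job

Slide the feeding bowl along the shelf until it sits home in the V-shaped stop under the chute's mouth, then press the lever's paddle right down with your fingertips so that the gate at its other end lifts and both dried limes roll out into the bowl, and afterwards let the lever come back up so that the gate is shut. Only push and press: do not lift or tip the bowl, do not touch the limes yourself, and leave the other things where they stand.

Things in the scene. Friction and masses are not known exactly. Their poses are not given: they have to be found in the camera images.
- dispenser: Fixed stand: plywood foot board (x -125 to 45, y -15 to 185 mm, 14 high) under a narrow steel chute that slopes down 8 degrees along the stand's own -y. Origin on the shelf straight below the gate; z up. Chute axis x = 0, y from +170 (high closed end) to -30 mm (mouth), 46 wide, 42 inside, floor 75 above the shelf at the gate. The lever's pivot fork stands at x = -85, y = 0, up to 164 mm high.
- mouth (a point): Middle of the chute's open lower edge, 71 mm above the shelf, 30 mm from the gate along the dispenser's -y axis.
- dock (a point): Where the bowl's centre is when the bowl is home: on the shelf, 75 mm from the dispenser's origin along its -y axis; same axes as the dispenser. The stop is a V of two plywood bars, 16 mm high, at the foot board's -y edge, opening towards -y; the bowl's base disc then touches both bars.
- lever (a joint): Tilt of the rocking lever, rad: 0 = gate shut, paddle end up (sprung rest); 0.46 = bottom stop, gate lifted; limes pass above about 0.42. Wooden bar along the dispenser's x axis over the chute, pivot at x -85, y 0, z 150 mm; steel gate (24 mm wide) hangs into the chute from its +x end, paddle on its -x end. About 3 N at the paddle starts it, 6 N at the stop; springs back when let go.
- paddle (a point): Centre of the top face of the square steel press plate (52 x 52 x 6 mm) on the lever's -x end, about 170 mm from the chute's axis. The point's axes are the lever's: parallel to the dispenser's while the gate is shut. At rest the plate leans 0.22 rad (outer edge higher), centre 180 mm above the shelf; fully pressed it leans 0.24 rad the other way, centre about 141 mm above the shelf.
- bowl: Round white ceramic feeding bowl on a grey hard silicone base disc, loose, about 0.3 kg, slides on the shelf. Origin under its centre, on the shelf. Base disc 128 mm across, 12 high; rim 132 mm across outside, 51 high, wall 4; waist 112 mm above the base; inner floor 20 mm above the shelf. Starts 95 to 145 mm from home, on the dispenser's -y side.
- lime1: Hard dried lime, brown ball 38 mm across, about 22 g, in the chute resting against the gate. Origin at its centre.
- lime2: The second dried lime, alike, in the chute behind the first. Origin at its centre.
- jar: Bystander: empty glass jar, 72 mm across, 100 mm high. Origin under its centre.
- tin: Bystander: lidded aluminium tin, 66 mm across, 78 mm high with its knob. Origin under its centre.
- tea_glass: Bystander: small tea glass, 60 mm across, 85 mm high. Origin under its centre.
- spoon: Bystander: plastic spoon 170 mm long lying flat. Origin under its middle, x towards the bowl of the spoon.
- shaker: Bystander: steel salt shaker, 44 mm across, 83 mm high. Origin under its centre.
- coffee_pot: Bystander: small brass coffee pot, 76 mm across, 70 mm high, with a wooden handle reaching 130 mm out along its own y at up to 90 mm height. Origin under its centre.
There are look-alikes about, which are no part of the job. Several things have the shape of the bowl; the one meant has the colours described above.

How it is judged:
By the outcome, as a careful person would: the job done as asked, in the order asked, and still so for the second after the job is handed in, with the robot touching nothing.
It also fails if it takes over 51 s, if anything falls off the work surface, if the arm or the gripper's body presses on something with over 40 N, if the wrist force passes 120 N, or if a joint passes its speed limit or range.

## Working session

There is one attempt and no reset: what is moved stays moved. The work goes in short steps, Python scripts to look and compute and a tool call to move; the robot and the scene stay as the last step left them, time stands still between calls to the robot, and variables do not carry over. Pictures are saved under pics/ and viewed, and the job is handed in when it is done.

Besides the shell and the picture viewer there is one more tool, called after "Call:" as name(argument=value, ...) on one line, values as JSON. drive_tool: Moves the arm, as the interface text tells. Its arguments: {"type":"object","properties":{"commands":{"type":"array","items":{"type":"object","properties":{"gripper":{"type":"number"},"dx":{"type":"number"},"dy":{"type":"number"},"dz":{"type":"number"},"turn":{"type":"number"}}}}},"required":["commands"]}

```bash
ls; mkdir -p pics; cat > h.py <<'E'
import numpy as np,cv2
from bench import ctrl
def snap(name,tag):
    c=ctrl.camera(name); cv2.imwrite(f'pics/{tag}.png',c['image'][:,:,::-1]); 
    np.savez(f'pics/{tag}.npz',**{k:np.array(c[k]) for k in('image','mtx','k1','R','t')}); return c
def load(tag): return np.load(f'pics/{tag}.npz')
def proj(c,X):
    X=np.atleast_2d(X); p=X@np.array(c['R']).T+c['t']; s=p[:,:2]/p[:,2:]
    s=s*(1+float(c['k1'])*(s**2).sum(1,keepdims=True)); m=c['mtx']
    return s*[m[0,0],m[1,1]]+[m[0,2],m[1,2]]
def ray(c,uv):
    m=c['mtx'];d=(np.array(uv,float)-[m[0,2],m[1,2]])/[m[0,0],m[1,1]]; s=d.copy()
    for _ in range(20): s=d/(1+float(c['k1'])*(s@s))
    R=np.array(c['R']); return -R.T@c['t'], R.T@np.r_[s,1]
def onz(c,uv,z):
    o,d=ray(c,uv); return o+d*(z-o[2])/d[2]
def crop(tag,x0,y0,x1,y1,out):
    im=cv2.imread(f'pics/{tag}.png')[y0:y1,x0:x1]; f=min(800/(x1-x0),600/(y1-y0))
    cv2.imwrite(f'pics/{out}.png',cv2.resize(im,None,fx=f,fy=f,interpolation=cv2.INTER_CUBIC)); print('scale',f)
E
python3 -c "
from h import *
for n in('scene','side','wrist'):
    c=snap(n,n+'0'); print(n,-np.array(c['R']).T@c['t'],c['R'][2],c['mtx'][0])
print(ctrl.get_obs())"
```

```text
pics
scene [ 1.3590055  -0.67579886  1.18807025] [-0.53931402  0.39228106 -0.74515499] [496.07249359   0.         321.2393171 ]
side [0.48633037 0.77976697 0.67844193] [ 0.11159601 -0.85126525 -0.51273171] [435.37485957   0.         326.15350787]
wrist [ 0.24816627 -0.52326285  0.37205277] [-0.2864474  -0.0893306  -0.95392239] [340.91004888   0.         317.28573547]
{'time_s': 0.15, 'q': array([-1.46930762e+00,  1.81387745e-01,  1.60778395e+00, -1.16389074e-05,
        1.35378728e+00, -2.06318515e-01]), 'dq': array([ 0.00047628, -0.00188501, -0.0043445 , -0.00193645,  0.00045589,
        0.00223211]), 'joint_efforts': array([ 4.36790824e-04, -4.45262825e+01, -3.51691139e+01, -2.00011391e-04,
        5.85481874e-03, -6.84759470e-06]), 'eef_pos': array([ 0.17416784, -0.54755385,  0.23857861]), 'eef_rot': array([-5.03909950e-04,  8.07146653e-01, -5.90350586e-01, -4.61318000e-04]), 'wrist_force': array([-0.08298004, -0.54920898,  0.27485381]), 'torque': array([ 0.01252631, -0.01602703, -0.0048278 ]), 'opening': 0.9989035645844866}
```

View pics/scene0.png

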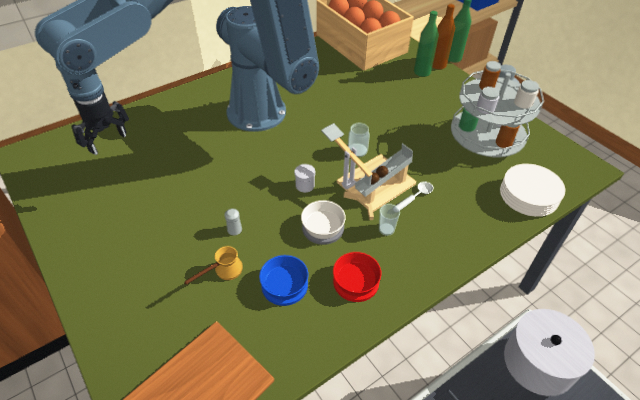

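View pics/side0.png

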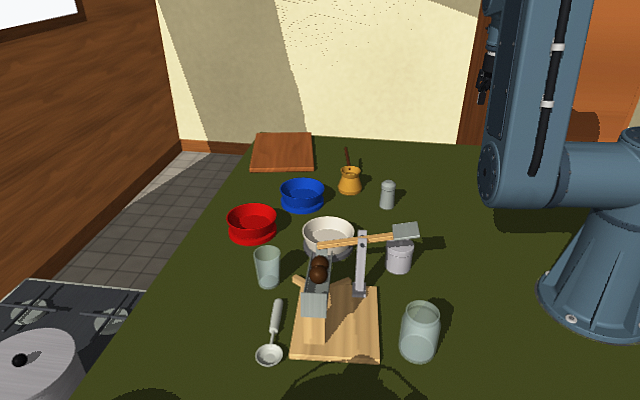

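View pics/wrist0.png

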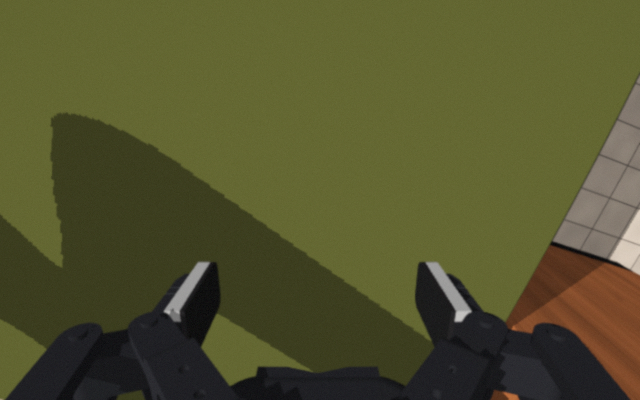

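The scene view shows the white bowl at about (323,222), the dispenser near (375,180), and the paddle at (333,131). The blue and red bowls are look-alikes. Next I'll take enlarged crops.

```bash
python3 -c "
from h import *
crop('scene0',280,110,440,250,'s1'); crop('side0',220,200,450,372,'s2')"
```

```text
scale 4.285714285714286
scale 3.4782608695652173
```

View pics/s1.png

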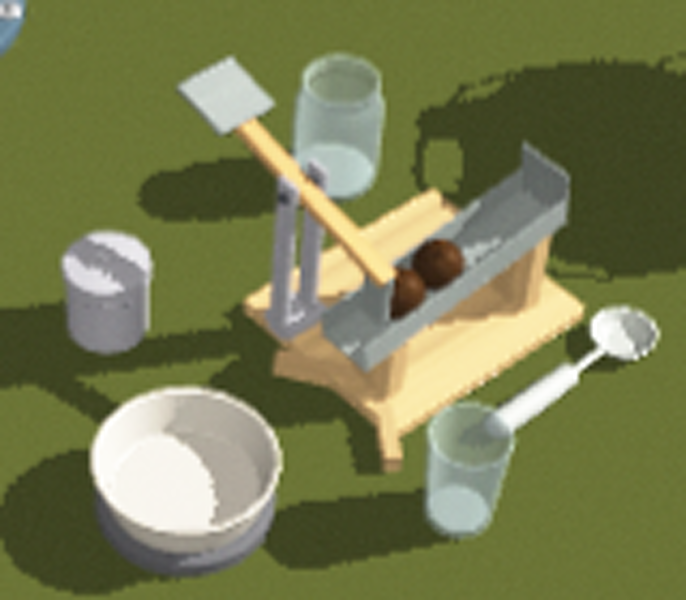

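View pics/s2.png

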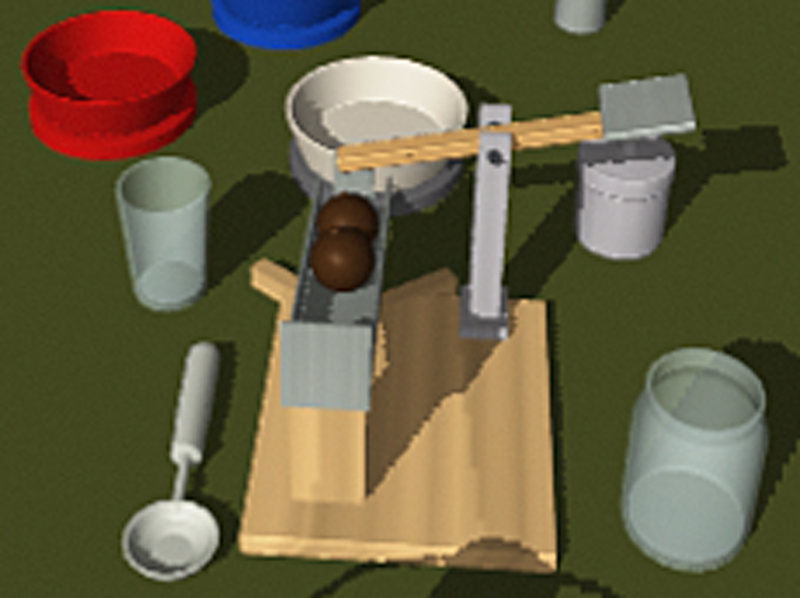

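```bash
cat > fit.py <<'E'
from h import *
from scipy.optimize import least_squares
A,B=load('scene0'),load('side0'); 
fa=lambda u:np.array(u)/4.2857+[280,110]-0.38; fb=lambda u:np.array(u)/3.478+[220,200]-0.36
P=[(A,fa((245,303)),(-125,-15,14)),(A,fa((435,190)),(-125,185,14)),(A,fa((582,306)),(45,185,14)),
(A,fa((226,95)),(-170,0,180)),(B,fb((646,103)),(-170,0,180)),
(B,fb((241,545)),(45,185,14)),(B,fb((556,558)),(-125,185,14)),(B,fb((547,300)),(-125,-15,14)),
]
def W(p,l):
    l=np.array(l)/1000; c,s=np.cos(p[2]),np.sin(p[2]); return np.array([p[0]+c*l[0]-s*l[1],p[1]+s*l[0]+c*l[1],l[2]])
f=lambda p:np.concatenate([(proj(c,W(p,l))[0]-u) for c,u,l in P])
r=least_squares(f,[.6,0,0],loss='soft_l1'); p=r.x; print('disp',p,np.degrees(p[2])); print(f(p).reshape(-1,2).round(1))
# bowl rim top 132 dia at z=.051 : extents
th=np.linspace(0,2*np.pi,200)
def ext(c,b):
    X=np.c_[b[0]+.066*np.cos(th),b[1]+.066*np.sin(th),0*th+.051]; q=proj(c,X); return np.r_[q.min(0),q.max(0)]
ea=np.r_[fa((91,387)),fa((280,549))]; eb=np.r_[fb((286,57)),fb((467,152))]
g=lambda b:np.r_[ext(A,b)-ea,(ext(B,b)-eb)]
r=least_squares(g,[.5,-.2],loss='soft_l1');b=r.x;print('bowl',b,g(b).round(1))
c,s=np.cos(p[2]),np.sin(p[2]);R=np.array([[c,-s],[s,c]])
print('bowl in disp',R.T@(b-p[:2])*1000,'dock',W(p,(0,-75,0)),'paddle',W(p,(-170,0,180)))
def objs(c,n,uv,z): print(n,onz(c,uv,z))
objs(A,'tin',fa((107,322)),0.01);objs(A,'tea',fa((458,510)),0.003);objs(A,'jar',fa((340,170)),.003)
objs(A,'shaker',(234,230),.0);objs(A,'pot',(229,270),.0);objs(A,'tin top',fa((107,262)),.07)
E
python3 fit.py
```

```text
disp [0.59203286 0.0563108  0.07265718] 4.162949803664535
[[-0.4 -1.3]
 [-0.8 -1. ]
 [ 0.9 -0.4]
 [ 0.2 -0.4]
 [-0.5  0.4]
 [-0.4 -1.9]
 [ 0.6 -0.1]
 [-0.6  0.1]]
bowl [ 0.59957198 -0.11763544] [-0.6  0.6 -0.3 -3.  -0.6 -0.8 -0.2  1.9]
bowl in disp [  -5.10810074 -174.03459542] dock [ 0.59747736 -0.01849132  0.        ] paddle [0.42248139 0.04396995 0.18      ]
tin [ 0.4272816  -0.06627834  0.01      ]
tea [0.7154701  0.03977077 0.003     ]
jar [0.38808611 0.19060437 0.003     ]
shaker [ 0.45440181 -0.3420895   0.        ]
pot [ 0.57331742 -0.42259417  0.        ]
tin top [ 0.42397289 -0.06310383  0.07      ]
```

```bash
python3 -c "
from h import *
c=load('scene0')
for n,u,z in(('blue',(284,272),.051),('red',(357,270),.051),('pot',(227,257),.07)): print(n,onz(c,u,z))
c=load('side0')
for n,u,z in(('blue',(302,187),.051),('red',(252,217),.051),('pot',(349,175),.07),('tin',(400,243),.07)): print(n,onz(c,u,z))
from scipy.spatial.transform import Rotation as R
o=ctrl.get_obs();r=R.from_quat(np.roll(o['eef_rot'],-1)).as_matrix();print(r.round(4))
print('to prepush tool cm',r.T@(np.array([.6,-.235,.2])-o['eef_pos'])*100, np.degrees(np.arctan2(r[1,0],r[0,0])))
"
```

```text
blue [ 0.69764284 -0.31497343  0.051     ]
red [ 0.80554991 -0.14847248  0.051     ]
pot [ 0.57924697 -0.42204844  0.07      ]
blue [ 0.7033421  -0.32343505  0.051     ]
red [ 0.80319144 -0.14408156  0.051     ]
pot [ 0.57054965 -0.38515286  0.07      ]
tin [ 0.42074081 -0.06136428  0.07      ]
[[ 3.03e-01 -9.53e-01 -1.00e-04]
 [-9.53e-01 -3.03e-01  1.40e-03]
 [-1.30e-03 -3.00e-04 -1.00e+00]]
to prepush tool cm [-16.87964778 -50.05024687   3.89393009] -72.3637908569654
```

Call:
drive_tool(commands=[{"dx":-6,"dy":-17,"dz":1,"turn":-24,"gripper":0.3},{"dx":-6,"dy":-17,"dz":1,"turn":-24,"gripper":0.3},{"dx":-6,"dy":-17,"dz":1,"turn":-24,"gripper":0.3},{"dx":-12,"dy":-34,"dz":2,"turn":-48,"gripper":0.3},{"dx":-12,"dy":-34,"dz":2,"turn":-48,"gripper":0.3},{"dx":-12,"dy":-34,"dz":2,"turn":-48,"gripper":0.3},{"dx":-18.8,"dy":-50.7,"dz":3.9,"turn":-72,"gripper":0.3},{"dx":-18.8,"dy":-50.7,"dz":3.9,"turn":-72,"gripper":0.3},{"dx":-18.8,"dy":-50.7,"dz":3.9,"turn":-72,"gripper":0.3},{"dx":-18.8,"dy":-50.7,"dz":3.9,"turn":-72,"gripper":0.3},{"dx":-18.8,"dy":-50.7,"dz":3.9,"turn":-72,"gripper":0.3},{"dx":-18.8,"dy":-50.7,"dz":3.9,"turn":-72,"gripper":0.3}])

```text
time_s: 1.65
eef_pos: [0.5997, -0.2163, 0.2004]
eef_rot: [0.0, 1.0, -0.004, -0.0]
wrist_force: [0.2, 0.0, 0.8]
opening: 0.703
```

```bash
python3 -c "
from h import *
snap('scene','scene1');snap('wrist','wrist1');crop('scene1',220,60,440,260,'s3')"
```

```text
scale 3.0
```

View pics/s3.png

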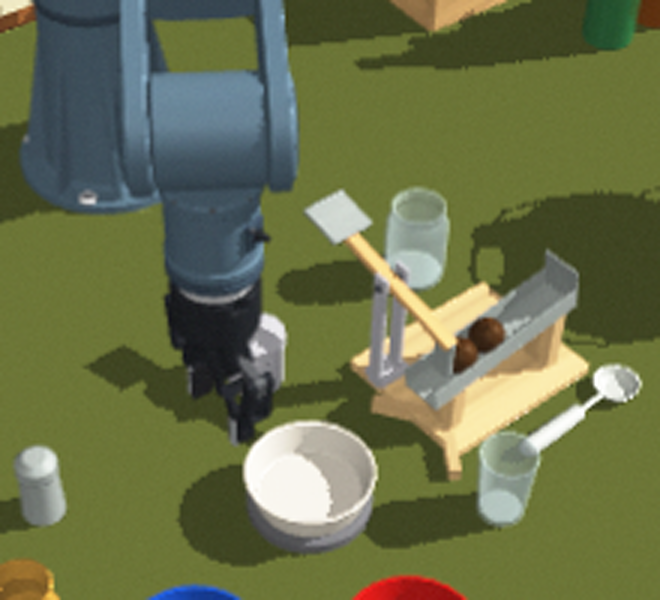

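View pics/wrist1.png

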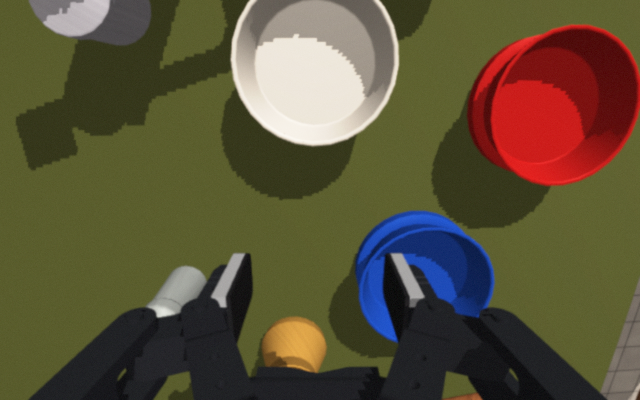

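```bash
python3 -c "
from h import *
c=load('wrist1')
print('rim left/right/bottom',onz(c,(232,60),.051),onz(c,(398,60),.051),onz(c,(315,145),.051))
print('blue left, bottom', onz(c,(356,270),.012),onz(c,(410,211),.012),onz(c,(362,270),.051))
"
```

```text
rim left/right/bottom [ 0.5348596  -0.11219186  0.051     ] [ 0.6641188  -0.11321265  0.051     ] [ 0.5988734  -0.17915673  0.051     ]
blue left, bottom [ 0.64081694 -0.31731585  0.012     ] [ 0.69331311 -0.25143511  0.012     ] [ 0.6416049  -0.29570824  0.051     ]
```

Call:
drive_tool(commands=[{"dz":6,"gripper":0.3},{"dz":12,"gripper":0.3},{"dz":16,"gripper":0.3},{"dz":17.5,"gripper":0.3},{"dz":18,"gripper":0.3},{"dz":18,"gripper":0.3},{"dz":18,"dy":-1.2,"gripper":0.3},{"dz":18,"dy":-2.0,"gripper":0.3},{"dz":18,"dy":-2.5,"gripper":0.3}])

```text
invalid input at $.commands[0]: expected keys gripper, dx, dy, dz, turn
```

```bash
python3 -c "
from h import *
snap('scene','scene2');snap('wrist','wrist2');crop('scene2',220,110,440,275,'s4')"
```

```text
scale 3.6363636363636362
```

View pics/s4.png

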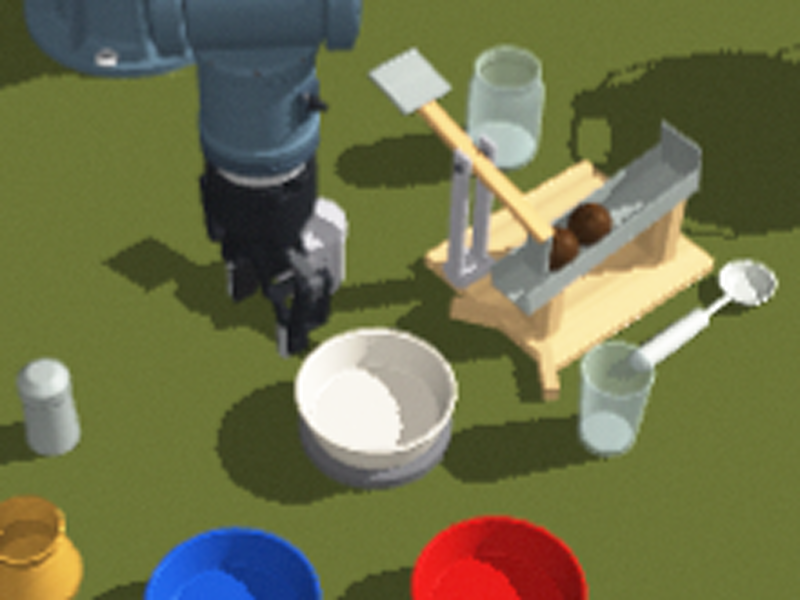

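View pics/wrist2.png

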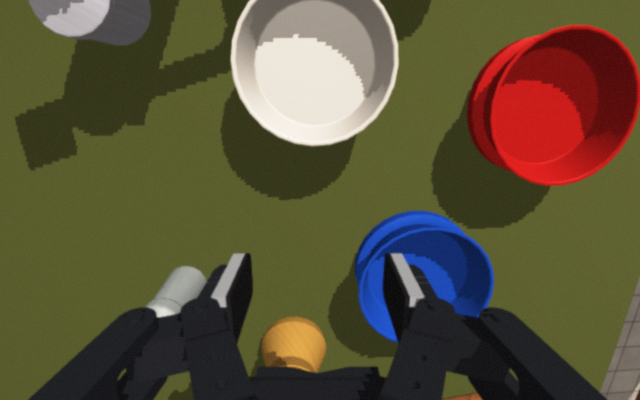

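All five keys are required in every row, so the call was refused and nothing moved. I'll resend it complete.

Call:
drive_tool(commands=[{"dx":0,"dy":0,"dz":6,"turn":0,"gripper":0.3},{"dx":0,"dy":0,"dz":12,"turn":0,"gripper":0.3},{"dx":0,"dy":0,"dz":16,"turn":0,"gripper":0.3},{"dx":0,"dy":0,"dz":17.5,"turn":0,"gripper":0.3},{"dx":0,"dy":0,"dz":18,"turn":0,"gripper":0.3},{"dx":0,"dy":0,"dz":18,"turn":0,"gripper":0.3},{"dx":0,"dy":-1.2,"dz":18,"turn":0,"gripper":0.3},{"dx":0,"dy":-2,"dz":18,"turn":0,"gripper":0.3},{"dx":0,"dy":-2.5,"dz":18,"turn":0,"gripper":0.3}])

```text
time_s: 2.98
eef_pos: [0.6009, -0.1893, 0.0209]
eef_rot: [0.0, 1.0, -0.003, 0.0]
wrist_force: [-0.9, 0.4, 0.8]
opening: 0.697
```

```bash
python3 -c "
from h import *
snap('scene','scene3');snap('wrist','wrist3');crop('scene3',220,110,440,275,'s5')"
```

```text
scale 3.6363636363636362
```

View pics/s5.png

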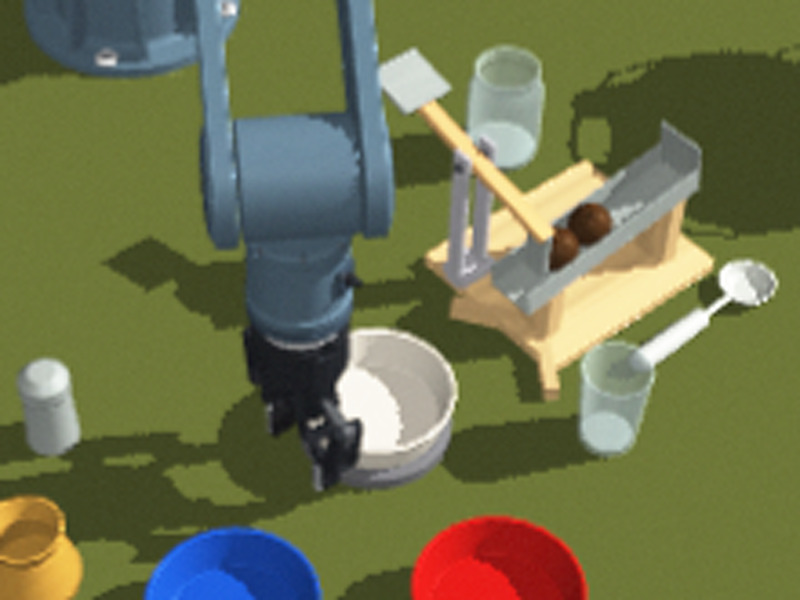

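View pics/wrist3.png

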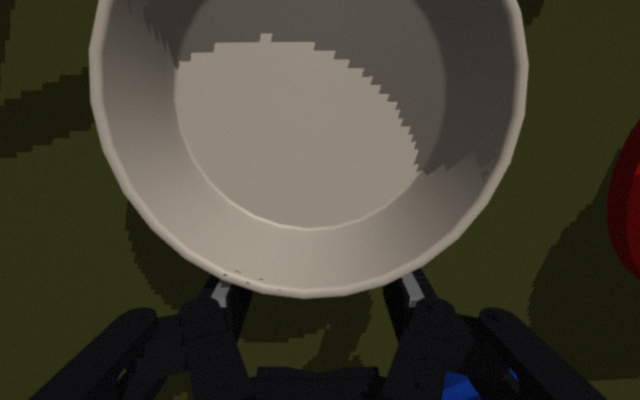

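Call:
drive_tool(commands=[{"dx":0,"dy":-0.4,"dz":0,"turn":0,"gripper":0.3},{"dx":0,"dy":-0.9,"dz":0,"turn":0,"gripper":0.3},{"dx":0,"dy":-1.5,"dz":0,"turn":0,"gripper":0.3},{"dx":0,"dy":-2.1,"dz":0,"turn":0,"gripper":0.3},{"dx":0,"dy":-2.7,"dz":0,"turn":0,"gripper":0.3},{"dx":-0.1,"dy":-3.3,"dz":0,"turn":0,"gripper":0.3},{"dx":-0.1,"dy":-3.9,"dz":0,"turn":0,"gripper":0.3},{"dx":-0.1,"dy":-4.5,"dz":0,"turn":0,"gripper":0.3},{"dx":-0.1,"dy":-5.1,"dz":0,"turn":0,"gripper":0.3},{"dx":-0.2,"dy":-5.7,"dz":0,"turn":0,"gripper":0.3},{"dx":-0.2,"dy":-6.3,"dz":0,"turn":0,"gripper":0.3},{"dx":-0.2,"dy":-6.9,"dz":0,"turn":0,"gripper":0.3},{"dx":-0.2,"dy":-7.5,"dz":0,"turn":0,"gripper":0.3},{"dx":-0.2,"dy":-8.0,"dz":0,"turn":0,"gripper":0.3},{"dx":-0.2,"dy":-8.5,"dz":0,"turn":0,"gripper":0.3},{"dx":-0.2,"dy":-8.8,"dz":0,"turn":0,"gripper":0.3}])

```text
time_s: 5.08
eef_pos: [0.5991, -0.1019, 0.0203]
eef_rot: [0.0, 1.0, -0.003, -0.0]
wrist_force: [0.7, -2.4, 1.4]
opening: 0.702
```

```bash
python3 -c "
from h import *
snap('scene','scene4');snap('side','side4');crop('scene4',260,110,440,245,'s6');crop('side4',220,200,450,372,'s7')"
```

```text
scale 4.444444444444445
scale 3.4782608695652173
```

View pics/s6.png

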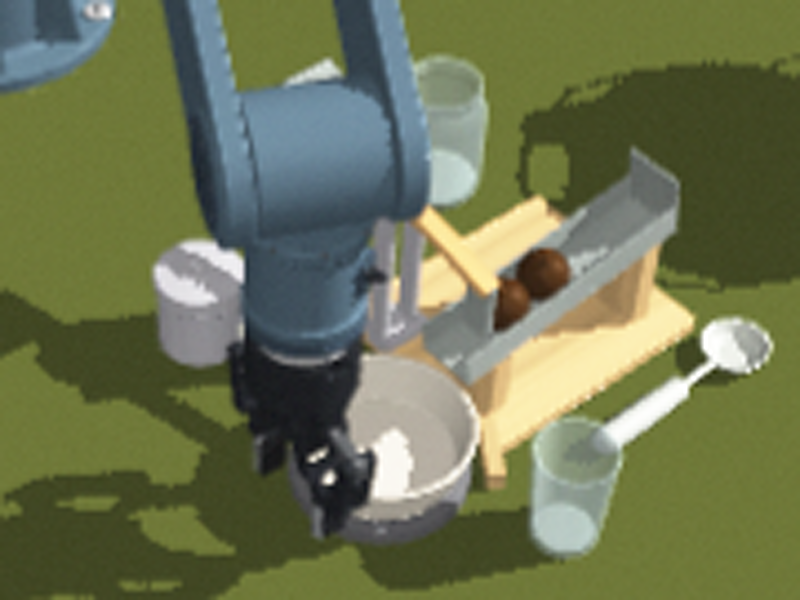

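View pics/s7.png

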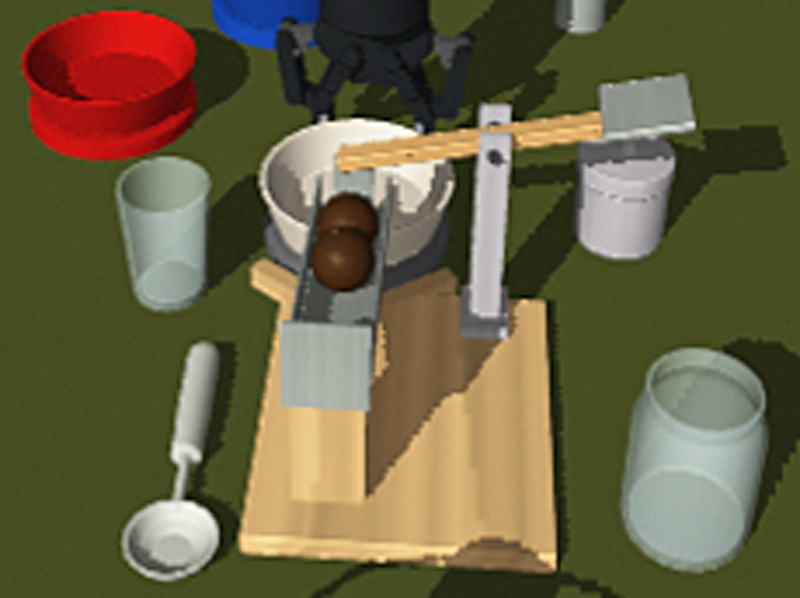

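Call:
drive_tool(commands=[{"dx":0,"dy":-0.4,"dz":0,"turn":0,"gripper":0.3},{"dx":0,"dy":-0.7,"dz":0,"turn":0,"gripper":0.3},{"dx":0,"dy":-1.0,"dz":0,"turn":0,"gripper":0.3},{"dx":0,"dy":-1.2,"dz":0,"turn":0,"gripper":0.3}])

```text
time_s: 5.68
eef_pos: [0.6, -0.0923, 0.0211]
eef_rot: [0.002, 1.0, -0.003, 0.001]
wrist_force: [-1.7, -14.7, 3.4]
opening: 0.697
```

```bash
python3 -c "
from h import *
snap('wrist','wrist5');snap('side','side5');crop('side5',270,220,370,300,'s8')
o=ctrl.get_obs();print(o['eef_pos'],o['wrist_force'])"
```

```text
scale 7.5
[ 0.59996614 -0.0923966   0.02110398] [ -0.482723   -11.12608483   2.51332887]
```

View pics/s8.png

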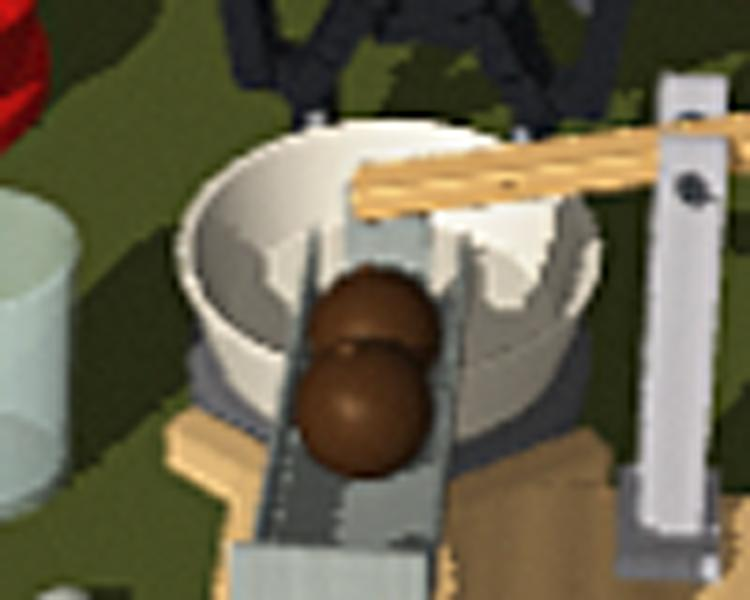

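View pics/wrist5.png

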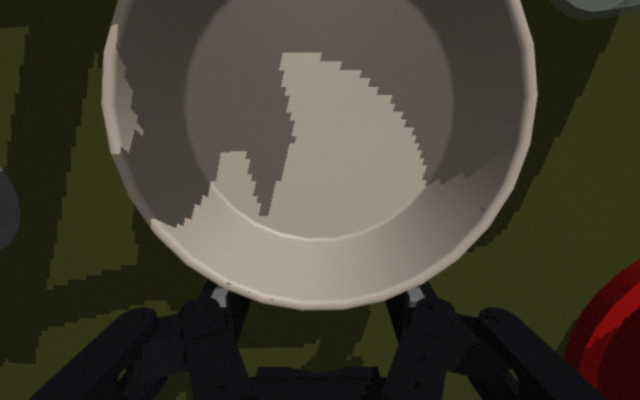

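Call:
drive_tool(commands=[{"dx":0,"dy":1.0,"dz":0,"turn":0,"gripper":0.3},{"dx":0,"dy":4,"dz":0,"turn":0,"gripper":0.3},{"dx":0,"dy":5,"dz":-5,"turn":0,"gripper":0.3},{"dx":0,"dy":5,"dz":-11,"turn":0,"gripper":0.3},{"dx":0,"dy":5,"dz":-17,"turn":0,"gripper":0.3},{"dx":0,"dy":5,"dz":-22,"turn":0,"gripper":0.3},{"dx":0,"dy":5,"dz":-22,"turn":0,"gripper":1}])

```text
time_s: 6.65
eef_pos: [0.6014, -0.1407, 0.2458]
eef_rot: [0.001, 1.0, -0.003, 0.004]
wrist_force: [-0.1, -0.2, -0.6]
opening: 0.505
```

```bash
python3 -c "
from h import *
snap('wrist','wrist6');snap('side','side6');snap('scene','scene6');crop('side6',270,220,370,300,'s8');crop('scene6',280,120,440,240,'s9')"
```

```text
scale 7.5
scale 5.0
```

View pics/s8.png

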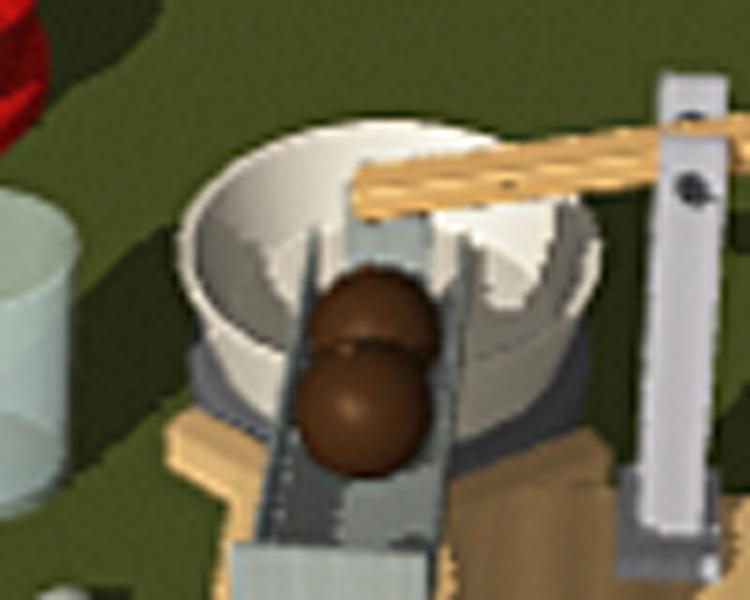

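View pics/s9.png

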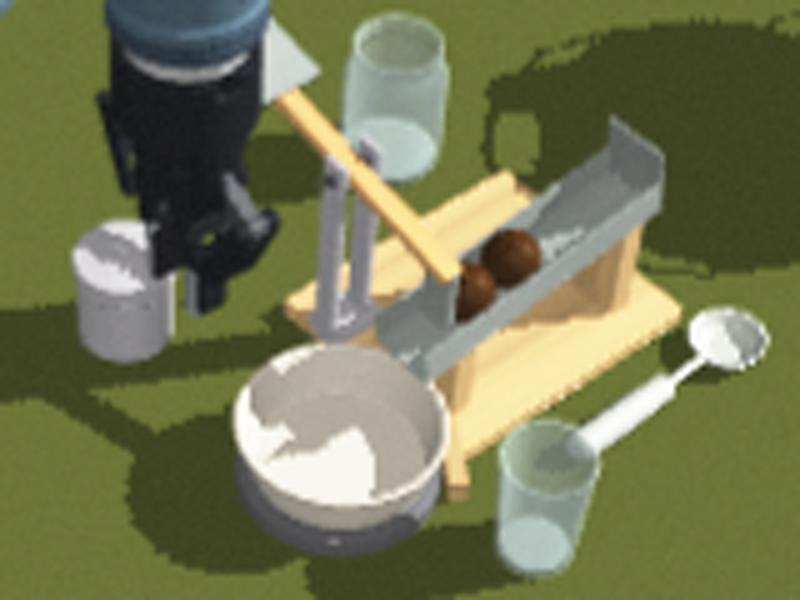

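View pics/wrist6.png

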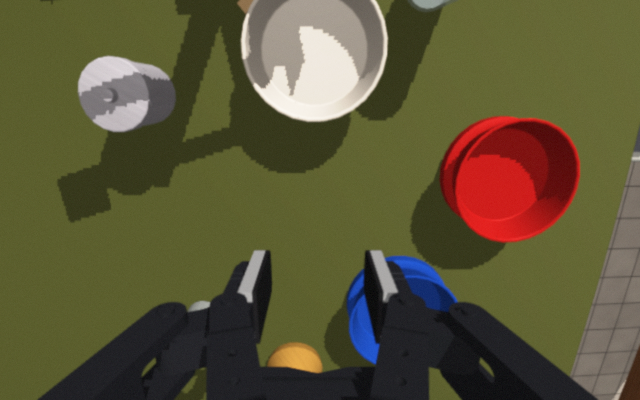

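```bash
cat > fit2.py <<'E'
from h import *
from scipy.optimize import least_squares
A,B,C=load('scene6'),load('side6'),load('wrist6')
fa=lambda u:np.array(u)/5+[280,120]-.4; fb=lambda u:np.array(u)/7.5+[270,220]-.43
th=np.linspace(0,2*np.pi,400)
def ext(c,b,z=.051,r=.066):
    q=proj(c,np.c_[b[0]+r*np.cos(th),b[1]+r*np.sin(th),0*th+z]); return np.r_[q.min(0),q.max(0)]
ms=[(A,[0,1,2,3],np.r_[fa((232,343)),fa((449,530))]),(B,[0,1,2],np.r_[fb((176,118)),fb((603,440))]),(C,[0,2,3],np.array([241,0,388,122]))]
for i in [[0],[1],[2],[0,1,2]]:
    g=lambda b:np.concatenate([(ext(ms[k][0],b)-ms[k][2])[ms[k][1]] for k in i])
    r=least_squares(g,[.6,-.03],loss='soft_l1');print(i,r.x.round(4),g(r.x).round(1))
E
python3 fit2.py
```

```text
[0] [ 0.6108 -0.0319] [-0.1  2.8  0.1 -1.6]
[1] [ 0.6011 -0.0248] [ 0.2  0.  -0.2]
[2] [ 0.6021 -0.0228] [-0.4  0.4  0. ]
[0, 1, 2] [ 0.602  -0.0233] [ 0.5 -0.1  0.5 -4.8 -0.3  0.4 -0.7 -0.6  0.3  0.6]
```

```bash
cat > ov.py <<'E'
from h import *
import sys
th=np.linspace(0,2*np.pi,200)
def ov(tag,box,out,bowls,p=(.59203,.05631,.07266)):
    c=load(tag); x0,y0,x1,y1=box; f=min(800/(x1-x0),600/(y1-y0))
    im=cv2.resize(cv2.imread(f'pics/{tag}.png')[y0:y1,x0:x1],None,fx=f,fy=f,interpolation=cv2.INTER_CUBIC)
    def L(X,col,cl=True):
        q=((proj(c,X)-[x0,y0]+.5)*f-.5).round().astype(int); cv2.polylines(im,[q.reshape(-1,1,2)],cl,col,1)
    def W(l):
        l=np.array(l,float)/1000;cc,s=np.cos(p[2]),np.sin(p[2]);return np.c_[p[0]+cc*l[:,0]-s*l[:,1],p[1]+s*l[:,0]+cc*l[:,1],l[:,2]]
    L(W([(-125,-15,14),(45,-15,14),(45,185,14),(-125,185,14)]),(255,255,0))
    L(W([(-21,-30,71),(21,-30,71)]),(255,255,0),False)
    L(W([(-23,-30,71),(-23,170,99),(23,170,99),(23,-30,71)]),(255,0,255))
    for b,col in bowls:
        for r,z in((.066,.051),(.064,.012),(.064,0)): L(np.c_[b[0]+r*np.cos(th),b[1]+r*np.sin(th),0*th+z],col)
    cv2.imwrite(f'pics/{out}.png',im)
if __name__=='__main__':
    bs=[((.6015,-.0235),(0,0,255)),((.5975,-.0185),(0,255,0))]
    ov('side6',(250,220,390,325),'o1',bs); ov('scene6',(300,140,430,237),'o2',bs)
E
python3 ov.py
```

```text
(no output)
```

View pics/o1.png

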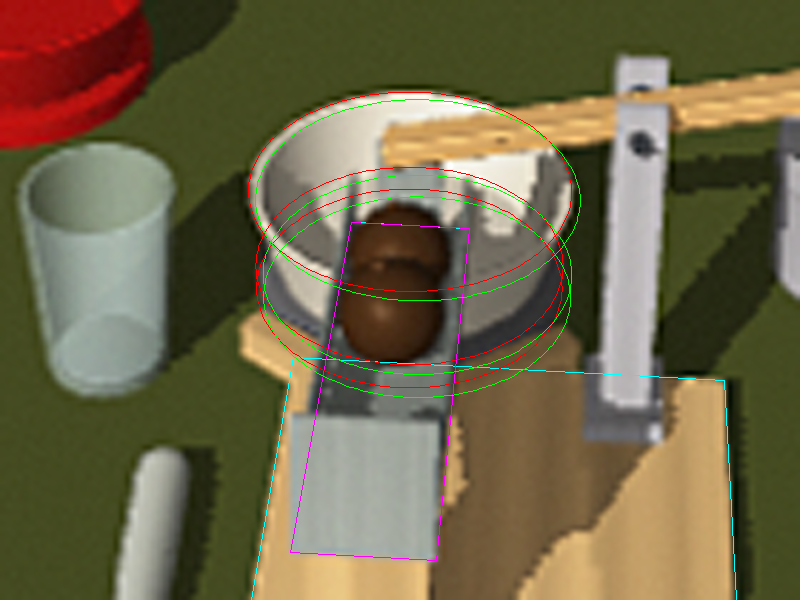

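View pics/o2.png

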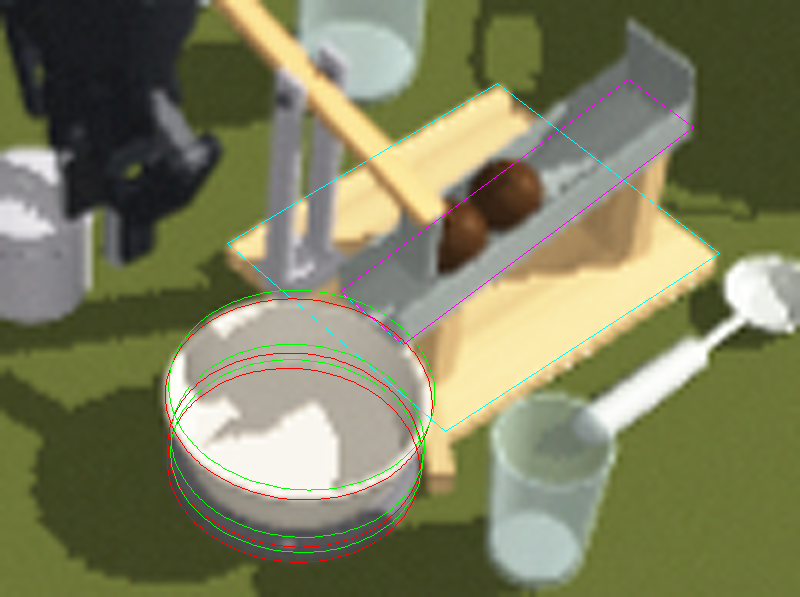

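Call:
drive_tool(commands=[{"dx":3,"dy":-2,"dz":0,"turn":-10,"gripper":1},{"dx":5.9,"dy":-4,"dz":0,"turn":-20,"gripper":1},{"dx":5.9,"dy":-4,"dz":3,"turn":-30,"gripper":1},{"dx":5.9,"dy":-4,"dz":6,"turn":-37,"gripper":1},{"dx":5.9,"dy":-4,"dz":12,"turn":-37,"gripper":1},{"dx":5.9,"dy":-4,"dz":17,"turn":-37,"gripper":1},{"dx":5.9,"dy":-4,"dz":21,"turn":-37,"gripper":1},{"dx":5.9,"dy":-4,"dz":22.3,"turn":-37,"gripper":1},{"dx":5.9,"dy":-4,"dz":22.3,"turn":-37,"gripper":1}])

```text
time_s: 7.92
eef_pos: [0.657, -0.1001, 0.0157]
eef_rot: [-0.001, 0.949, 0.314, -0.001]
wrist_force: [0.8, 0.1, 0.7]
opening: 0.001
```

```bash
python3 -c "
from h import *
snap('wrist','wrist7');snap('scene','scene7');crop('scene7',280,120,440,240,'s9')"
```

```text
scale 5.0
```

View pics/s9.png

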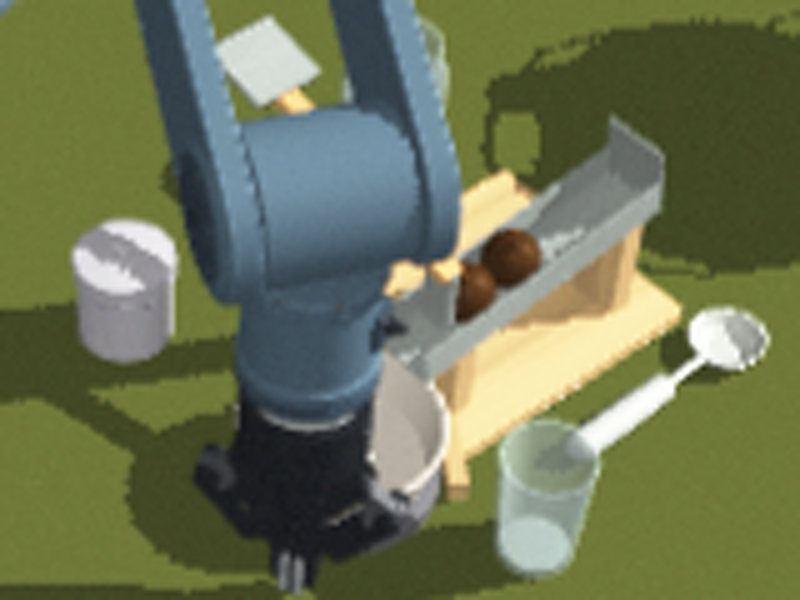

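View pics/wrist7.png

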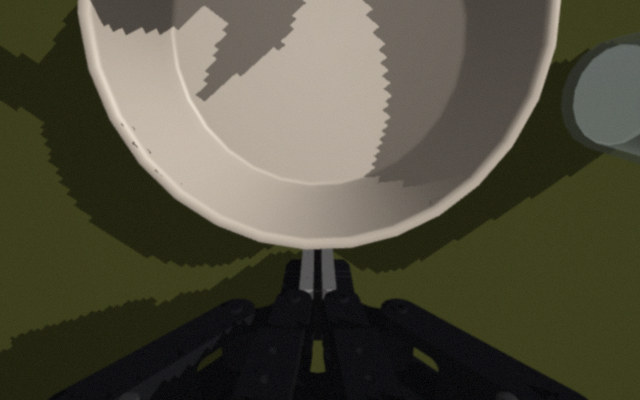

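Call:
drive_tool(commands=[{"dx":0,"dy":-0.8,"dz":0,"turn":0,"gripper":1},{"dx":0,"dy":-1.3,"dz":0,"turn":0,"gripper":1},{"dx":0,"dy":-1.6,"dz":0,"turn":0,"gripper":1},{"dx":0,"dy":-1.8,"dz":0,"turn":0,"gripper":1},{"dx":0,"dy":-2.0,"dz":0,"turn":0,"gripper":1}])

```text
time_s: 8.65
eef_pos: [0.6476, -0.0862, 0.0183]
eef_rot: [0.002, 0.949, 0.314, 0.001]
wrist_force: [1.8, -7.9, 0.8]
opening: -0.001
```

Call:
drive_tool(commands=[{"dx":0,"dy":1.5,"dz":0,"turn":0,"gripper":1},{"dx":0,"dy":3,"dz":0,"turn":0,"gripper":1},{"dx":0,"dy":3,"dz":-6,"turn":0,"gripper":1},{"dx":0,"dy":3,"dz":-12,"turn":0,"gripper":1},{"dx":0,"dy":3,"dz":-18,"turn":10,"gripper":1},{"dx":-4,"dy":0,"dz":-22,"turn":20,"gripper":1},{"dx":-8,"dy":-4.3,"dz":-22,"turn":30,"gripper":1},{"dx":-11.5,"dy":-4.3,"dz":-22,"turn":37,"gripper":1},{"dx":-11.5,"dy":-4.3,"dz":-22,"turn":37,"gripper":1},{"dx":-11.5,"dy":-4.3,"dz":-22,"turn":37,"gripper":1}])

```text
time_s: 9.9
eef_pos: [0.5292, -0.1191, 0.2376]
eef_rot: [-0.0, 1.0, -0.003, 0.0]
wrist_force: [0.6, -0.0, -0.7]
opening: -0.002
```

```bash
python3 -c "
from h import *
snap('wrist','wrist8');snap('scene','scene8');snap('side','side8');crop('side8',270,220,370,295,'s8')"
```

```text
scale 8.0
```

View pics/s8.png

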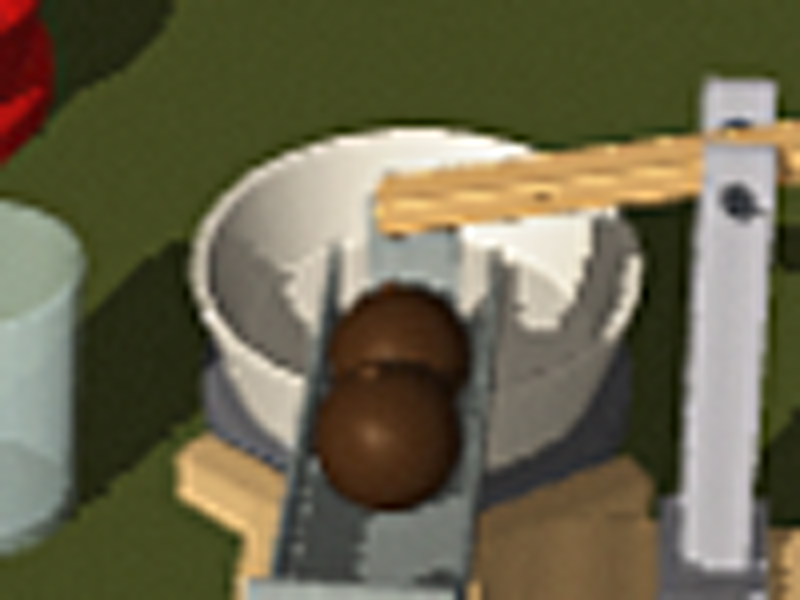

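View pics/wrist8.png

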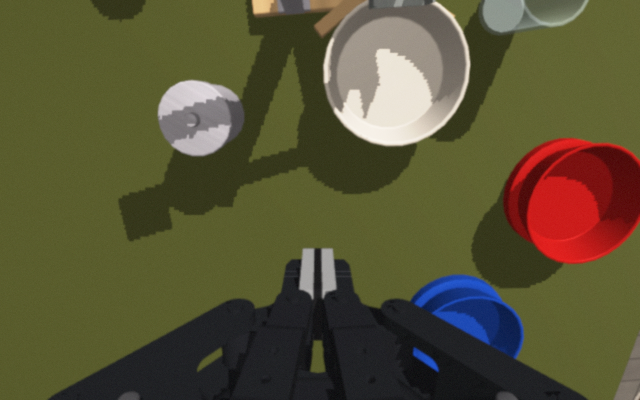

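```bash
python3 - <<'E'
from ov import *
bs=[((.6015,-.0235),(0,0,255)),((.5975,-.0185),(0,255,0))]
ov('wrist8',(240,0,500,160),'o3',bs)
crop('wrist8',240,0,500,160,'c3')
E
```

```text
scale 3.076923076923077
```

View pics/o3.png

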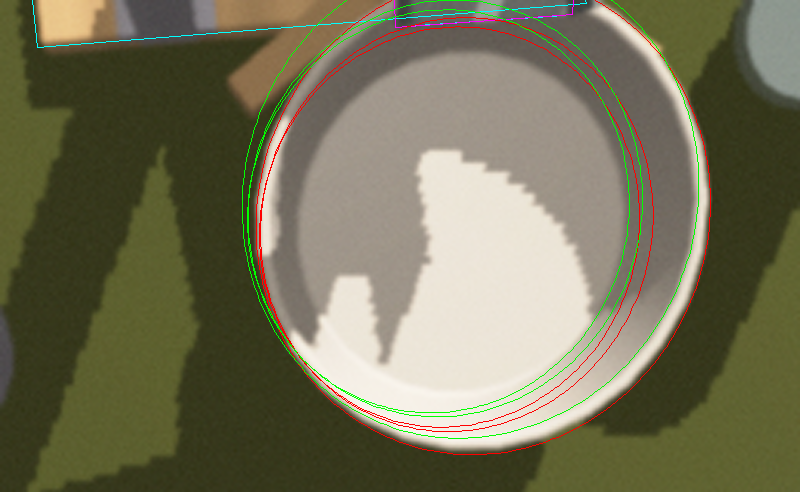

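View pics/c3.png

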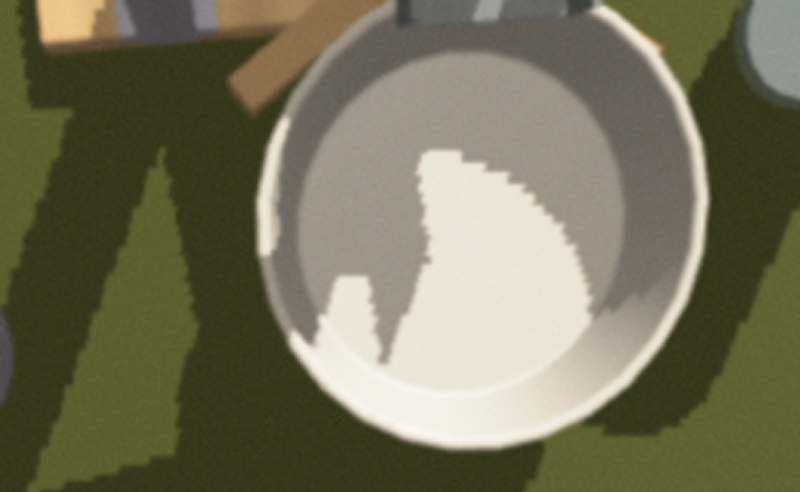

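```bash
python3 - <<'E'
from h import *
from fit2 import ext,least_squares
c=load('wrist8');s=3.0769
f=lambda u:(np.array(u)+.5)/s-.5+[240,0]
a,b,d=[onz(c,f(u),.016)[:2] for u in((230,80),(322,0),(252,114))]
t=(b-a)/np.linalg.norm(b-a);print('bar dir deg',np.degrees(np.arctan2(t[1],t[0])),a,d,'width',np.linalg.norm(d-a))
m=np.r_[f((257,0)),f((708,447))]
r=least_squares(lambda x:(ext(c,x)-m)[[0,2,3]],[.6,-.02]);print('bowl',r.x,r.fun)
n=np.array([t[1],-t[0]]);print('dist centre to inner face mm',1000*n@(r.x-d))
# other bar: sliver (658,45),(645,38)
e=onz(c,f((659,46)),.016)[:2];print('other bar end',e)
p=np.array([.59203,.05631]);th=.07266;R=np.array([[np.cos(th),-np.sin(th)],[np.sin(th),np.cos(th)]])
for q in(a,d,e,r.x):print('disp frame',R.T@(q-p)*1000)
E
```

```text
[0] [ 0.6108 -0.0319] [-0.1  2.8  0.1 -1.6]
[1] [ 0.6011 -0.0248] [ 0.2  0.  -0.2]
[2] [ 0.6021 -0.0228] [-0.4  0.4  0. ]
[0, 1, 2] [ 0.602  -0.0233] [ 0.5 -0.1  0.5 -4.8 -0.3  0.4 -0.7 -0.6  0.3  0.6]
bar dir deg 38.666437864675125 [0.52816779 0.02173856] [0.53495261 0.01189568] width 0.011954742506385086
bowl [ 0.60127802 -0.02140027] [-0.66642335  0.68473325  0.07915827]
dist centre to inner face mm 67.43651785800887
other bar end [0.66103108 0.03220606]
disp frame [-66.20345338 -29.84407576]
disp frame [-60.15109659 -40.15352995]
disp frame [ 67.06916494 -29.0495522 ]
disp frame [  3.58215599 -78.17659914]
```

Call:
drive_tool(commands=[{"dx":6,"dy":-2,"dz":0,"turn":-10,"gripper":1},{"dx":12,"dy":-4,"dz":0,"turn":-20,"gripper":1},{"dx":15.7,"dy":-5.6,"dz":0,"turn":-30,"gripper":1},{"dx":15.7,"dy":-5.6,"dz":1,"turn":-40,"gripper":1},{"dx":15.7,"dy":-5.6,"dz":4,"turn":-50,"gripper":1},{"dx":15.7,"dy":-5.6,"dz":6,"turn":-60,"gripper":1},{"dx":15.7,"dy":-5.6,"dz":10,"turn":-64,"gripper":1}])

```text
time_s: 10.92
eef_pos: [0.6875, -0.0633, 0.1376]
eef_rot: [0.001, 0.848, 0.529, 0.001]
wrist_force: [1.0, -0.2, 0.6]
opening: -0.002
```

```bash
python3 -c "
from h import *
snap('side','side9');snap('scene','scene9');o=ctrl.get_obs();print(o['eef_pos'],o['eef_rot'])"
```

```text
[ 0.68258206 -0.06220804  0.13109864] [-0.00378113  0.84932712  0.52784211 -0.0034439 ]
```

View pics/side9.png

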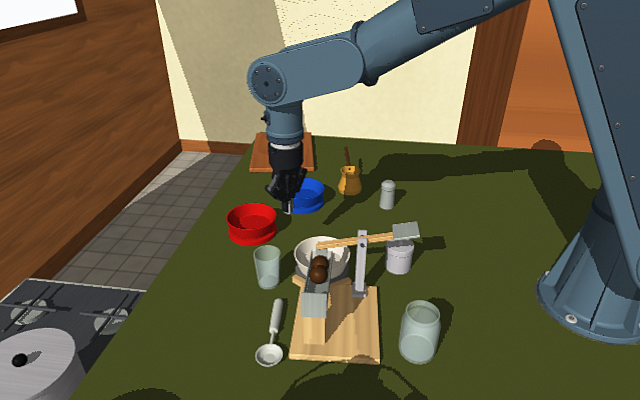

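View pics/scene9.png

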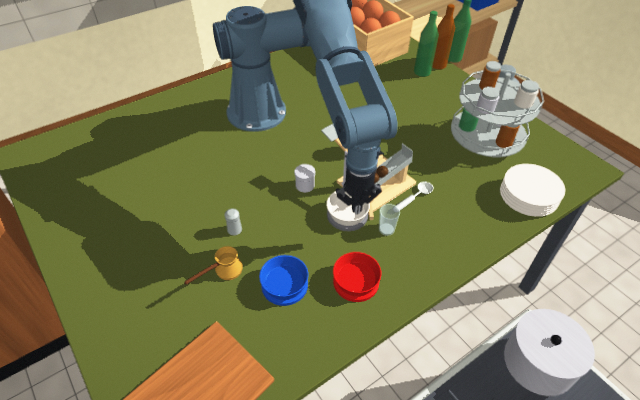

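Call:
drive_tool(commands=[{"dx":0,"dy":0,"dz":6,"turn":0,"gripper":1},{"dx":0,"dy":0,"dz":11,"turn":0,"gripper":1},{"dx":0,"dy":0,"dz":11.9,"turn":0,"gripper":1},{"dx":0,"dy":0,"dz":11.9,"turn":0,"gripper":1},{"dx":0,"dy":-0.8,"dz":11.9,"turn":0,"gripper":1},{"dx":0,"dy":-1.2,"dz":11.9,"turn":0,"gripper":1},{"dx":0,"dy":-1.5,"dz":11.9,"turn":0,"gripper":1},{"dx":0,"dy":-1.7,"dz":11.9,"turn":0,"gripper":1}])

```text
time_s: 12.02
eef_pos: [0.6716, -0.0567, 0.0195]
eef_rot: [0.001, 0.85, 0.527, 0.001]
wrist_force: [3.9, -3.0, 0.3]
opening: -0.001
```

Call:
drive_tool(commands=[{"dx":0,"dy":-0.1,"dz":0,"turn":0,"gripper":1},{"dx":0,"dy":-0.2,"dz":0,"turn":0,"gripper":1},{"dx":0,"dy":-0.2,"dz":0,"turn":0,"gripper":1}])

```text
time_s: 12.4
eef_pos: [0.6693, -0.0556, 0.0188]
eef_rot: [0.001, 0.85, 0.527, 0.0]
wrist_force: [3.4, -2.9, 3.2]
opening: -0.001
```

Call:
drive_tool(commands=[{"dx":0,"dy":-0.1,"dz":0,"turn":0,"gripper":1},{"dx":0,"dy":-0.2,"dz":0,"turn":0,"gripper":1},{"dx":0,"dy":-0.2,"dz":0,"turn":0,"gripper":1}])

```text
time_s: 12.78
eef_pos: [0.6666, -0.054, 0.0181]
eef_rot: [-0.0, 0.85, 0.527, -0.0]
wrist_force: [2.8, -1.3, 0.9]
opening: -0.002
```

Call:
drive_tool(commands=[{"dx":0,"dy":-0.1,"dz":0,"turn":0,"gripper":1},{"dx":0,"dy":-0.1,"dz":0,"turn":0,"gripper":1}])

```text
time_s: 13.02
eef_pos: [0.6657, -0.0535, 0.0181]
eef_rot: [-0.0, 0.85, 0.527, -0.0]
wrist_force: [3.1, -1.1, 0.6]
opening: 0.0
```

```bash
python3 - <<'E'
from ov import *
c=snap('side','sideA'); snap('wrist','wristA')
ov('sideA',(250,220,390,325),'o4',[((.5975,-.0185),(0,255,0))])
E
```

```text
(no output)
```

View pics/o4.png

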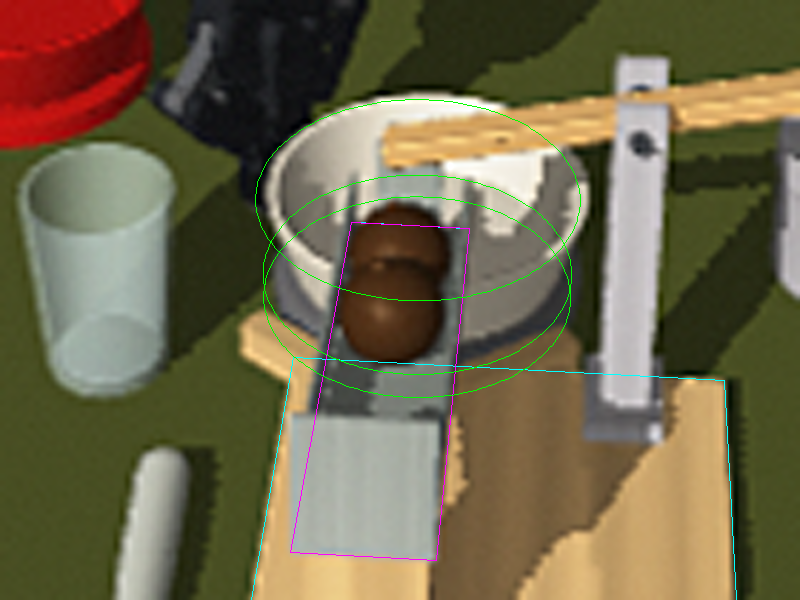

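View pics/wristA.png

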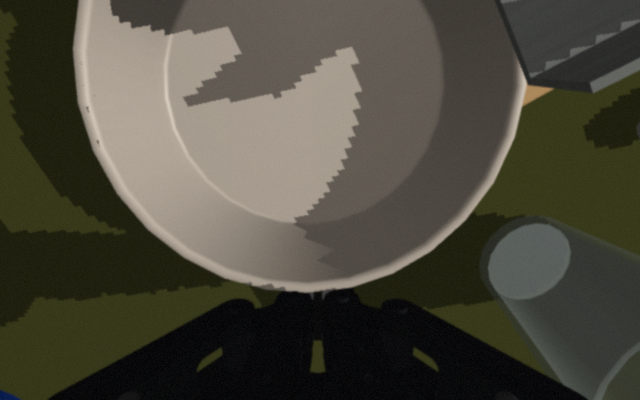

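```bash
python3 -c "
from h import *
o=ctrl.get_obs();print(o['q'],o['eef_pos'])"
```

```text
[-2.57693780e-01  6.34460320e-01  1.47492614e+00  3.78702115e-04
  1.03284930e+00 -1.36862200e+00] [ 0.66569024 -0.05351797  0.01812619]
```

Call:
drive_tool(commands=[{"dx":0,"dy":1,"dz":0,"turn":0,"gripper":1},{"dx":0,"dy":2,"dz":0,"turn":0,"gripper":1},{"dx":0,"dy":2,"dz":-6,"turn":0,"gripper":1},{"dx":0,"dy":2,"dz":-12,"turn":10,"gripper":1},{"dx":0,"dy":2,"dz":-18,"turn":20,"gripper":1},{"dx":0,"dy":0,"dz":-22,"turn":30,"gripper":1},{"dx":-4,"dy":-4,"dz":-22,"turn":40,"gripper":1},{"dx":-8,"dy":-8,"dz":-22,"turn":50,"gripper":1},{"dx":-8.8,"dy":-11.7,"dz":-22,"turn":60,"gripper":1},{"dx":-8.8,"dy":-11.7,"dz":-22,"turn":70,"gripper":1},{"dx":-8.8,"dy":-11.7,"dz":-22,"turn":80,"gripper":1},{"dx":-8.8,"dy":-11.7,"dz":-22,"turn":90,"gripper":1},{"dx":-8.8,"dy":-11.7,"dz":-22,"turn":100,"gripper":1},{"dx":-8.8,"dy":-11.7,"dz":-22,"turn":110,"gripper":1},{"dx":-8.8,"dy":-11.7,"dz":-22,"turn":115,"gripper":1},{"dx":-8.8,"dy":-11.7,"dz":-22,"turn":115,"gripper":1}])

```text
time_s: 15.12
eef_pos: [0.5222, -0.0809, 0.2383]
eef_rot: [-0.0, 0.901, -0.433, -0.0]
wrist_force: [-0.8, -0.7, 0.5]
opening: 0.002
```

```bash
python3 - <<'E'
from ov import *
snap('sideA'[:4],'sideB'); snap('wrist','wristB')
ov('sideB',(250,220,390,325),'o5',[((.595,-.0215),(0,0,255)),((.5975,-.0185),(0,255,0))])
ov('wristB',(0,0,640,400),'o6',[((.595,-.0215),(0,0,255)),((.5975,-.0185),(0,255,0))])
o=ctrl.get_obs();print(o['eef_pos'],o['eef_rot'])
E
```

```text
[ 0.52211067 -0.08086882  0.23822228] [-2.06519616e-05  9.01592048e-01 -4.32587240e-01 -2.41012267e-04]
```

View pics/o5.png

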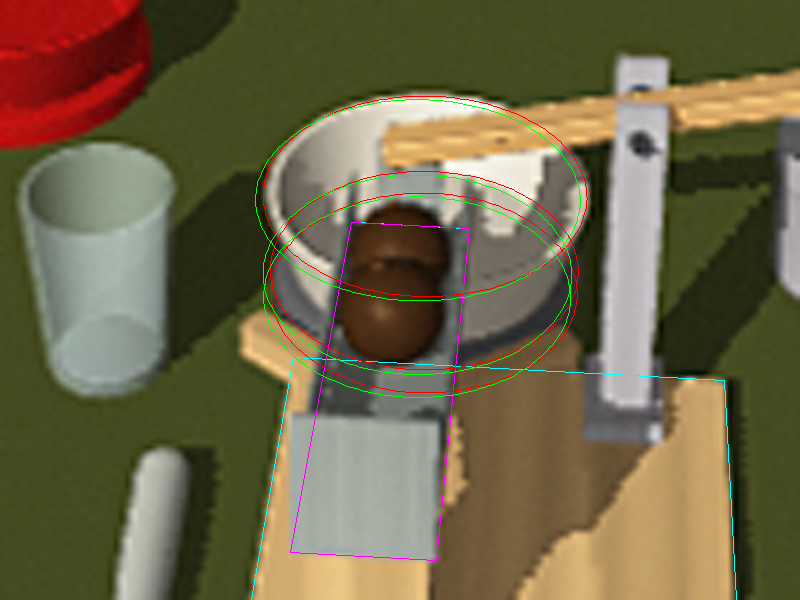

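View pics/o6.png

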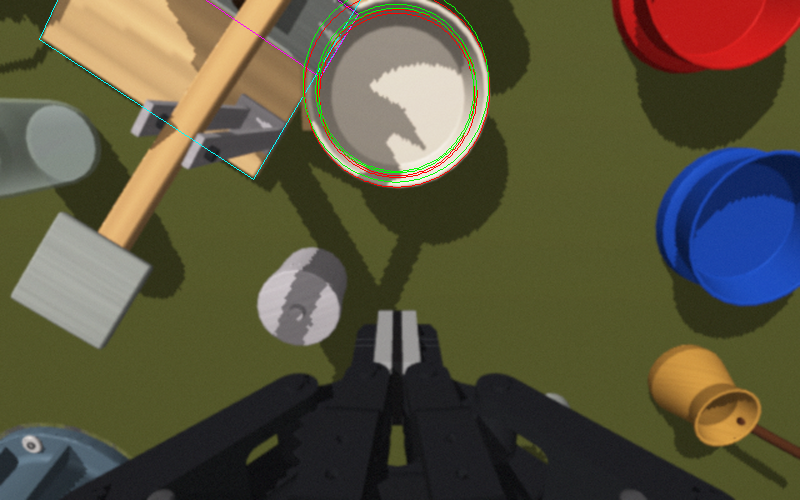

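```bash
python3 - <<'E'
from ov import *
bs=[((.595,-.0215),(0,0,255)),((.5975,-.0185),(0,255,0))]
ov('wristB',(200,0,400,150),'o7',bs); crop('wristB',200,0,400,150,'c7')
E
```

```text
scale 4.0
```

View pics/o7.png

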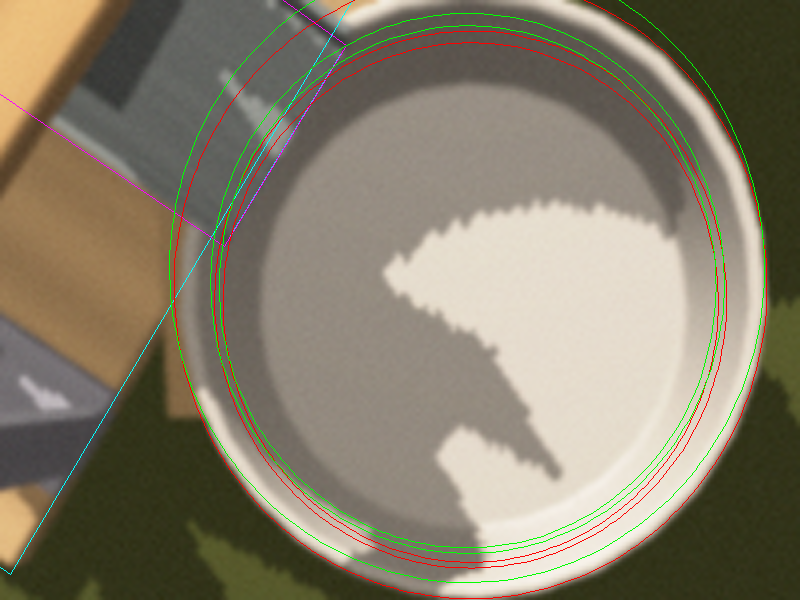

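View pics/c7.png

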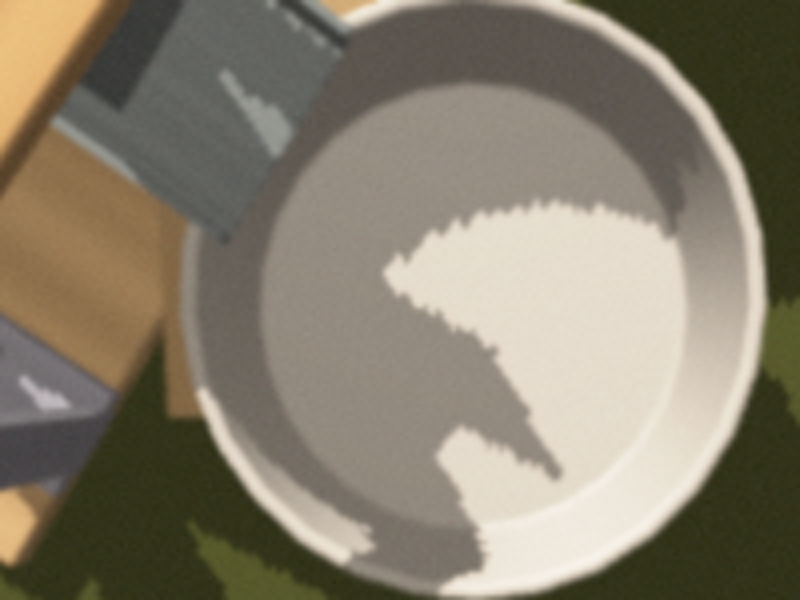

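```bash
cat > m.py <<'E'
from h import *
from scipy.optimize import least_squares
th_=np.linspace(0,2*np.pi,600)
def ext(c,b,z=.051,r=.066):
    q=proj(c,np.c_[b[0]+r*np.cos(th_),b[1]+r*np.sin(th_),0*th_+z]); return np.r_[q.min(0),q.max(0)]
P0=np.array([.59203,.05631]);TH=.07266;RR=np.array([[np.cos(TH),-np.sin(TH)],[np.sin(TH),np.cos(TH)]])
def d(q): return (RR.T@(np.array(q)[:2]-P0)*1000).round(1)
def fit(c,m,idx,f): 
    m=np.r_[f(m[:2]),f(m[2:])]; r=least_squares(lambda x:(ext(c,x)-m)[idx],[.6,-.02]); return r.x,r.fun
E
python3 - <<'E'
from m import *
c=load('wristB');f=lambda u:(np.array(u)+.5)/4-.5+[200,0]
b,res=fit(c,(182,-3,766,598),[0,1,2,3],f);print('bowl',b,res,'disp',d(b))
for n,u,z in(('board corner -125,-15',(22,562),.014),('board edge pt y=-15',(118,395),.014),('bar end corner',(168,418),.016),('bar end corner2',(198,417),.016),('mouth L -21',(228,243),.071),('mouth R 21',(345,48),.071)):
    print(n,d(onz(c,f(u),z)))
E
```

```text
bowl [ 0.59360579 -0.02375607] [-0.94653587 -2.11644976  0.94572231  2.71823263] disp [ -4.2 -80. ]
board corner -125,-15 [-120.5  -16.2]
board edge pt y=-15 [-69.7 -15.7]
bar end corner [-67.1 -29.5]
bar end corner2 [-62.6 -35.7]
mouth L -21 [-22.  -30.4]
mouth R 21 [ 22.5 -30.2]
```

Call:
drive_tool(commands=[{"dx":2.3,"dy":-0.1,"dz":0,"turn":-10,"gripper":1},{"dx":2.3,"dy":-0.1,"dz":4,"turn":-14,"gripper":1},{"dx":2.3,"dy":-0.1,"dz":10,"turn":-14,"gripper":1},{"dx":2.3,"dy":-0.1,"dz":16,"turn":-14,"gripper":1},{"dx":2.3,"dy":-0.1,"dz":21,"turn":-14,"gripper":1},{"dx":2.3,"dy":-0.1,"dz":22,"turn":-14,"gripper":1},{"dx":2.3,"dy":-0.1,"dz":22,"turn":-14,"gripper":1}])

```text
time_s: 16.1
eef_pos: [0.5376, -0.0983, 0.0188]
eef_rot: [-0.0, 0.947, -0.32, -0.0]
wrist_force: [0.7, -0.9, 0.1]
opening: 0.003
```

Call:
drive_tool(commands=[{"dx":0,"dy":-0.8,"dz":0,"turn":0,"gripper":1},{"dx":0,"dy":-1.2,"dz":0,"turn":0,"gripper":1},{"dx":0,"dy":-1.5,"dz":0,"turn":0,"gripper":1},{"dx":0,"dy":-1.7,"dz":0,"turn":0,"gripper":1}])

```text
time_s: 16.6
eef_pos: [0.5477, -0.0855, 0.0192]
eef_rot: [0.001, 0.947, -0.32, 0.0]
wrist_force: [-6.3, -9.3, 6.3]
opening: -0.001
```

Call:
drive_tool(commands=[{"dx":0,"dy":0,"dz":0,"turn":0,"gripper":1}])

```text
time_s: 16.73
eef_pos: [0.548, -0.0858, 0.0191]
eef_rot: [0.001, 0.947, -0.32, 0.001]
wrist_force: [-1.9, -6.8, 3.0]
opening: 0.001
```

Call:
drive_tool(commands=[{"dx":0,"dy":-0.1,"dz":0,"turn":0,"gripper":1},{"dx":0,"dy":-0.1,"dz":0,"turn":0,"gripper":1}])

```text
time_s: 16.98
eef_pos: [0.5481, -0.0857, 0.019]
eef_rot: [0.001, 0.947, -0.32, 0.0]
wrist_force: [-4.3, -8.1, 3.6]
opening: -0.002
```

Call:
drive_tool(commands=[{"dx":0,"dy":1.5,"dz":0,"turn":0,"gripper":1},{"dx":0,"dy":2,"dz":-5,"turn":0,"gripper":1},{"dx":0,"dy":2,"dz":-11,"turn":10,"gripper":1},{"dx":-3,"dy":1,"dz":-14,"turn":20,"gripper":1},{"dx":-4.9,"dy":-0.7,"dz":-14,"turn":30,"gripper":1},{"dx":-4.9,"dy":-0.7,"dz":-14,"turn":34,"gripper":1},{"dx":-4.9,"dy":-0.7,"dz":-14,"turn":34,"gripper":1}])

```text
time_s: 17.85
eef_pos: [0.513, -0.0484, 0.1583]
eef_rot: [-0.0, 0.813, -0.583, -0.0]
wrist_force: [0.1, 0.4, 0.6]
opening: -0.003
```

```bash
python3 - <<'E'
from ov import *
snap('wrist','wristC'); snap('side','sideC')
bs=[((.5975,-.0185),(0,255,0))]
ov('sideC',(250,220,390,325),'o8',bs);ov('wristC',(160,0,480,240),'o9',bs)
E
```

```text
(no output)
```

View pics/o8.png

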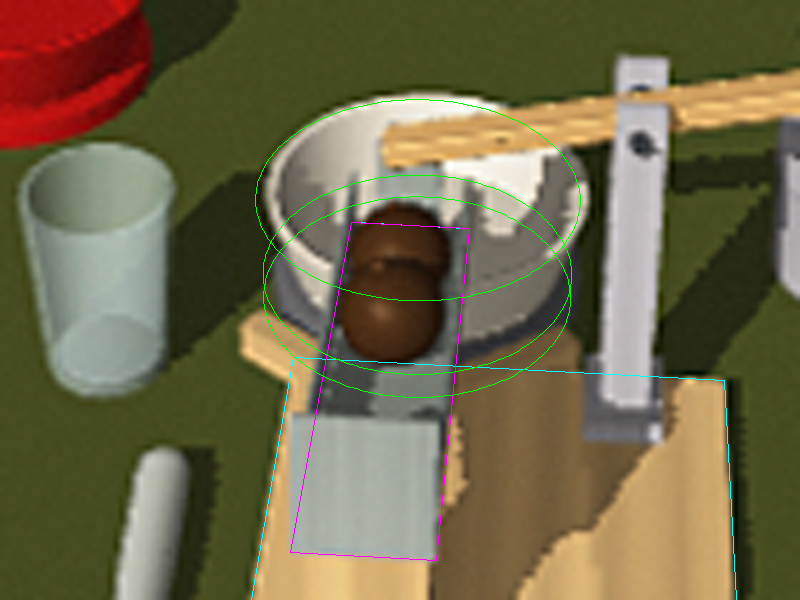

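View pics/o9.png

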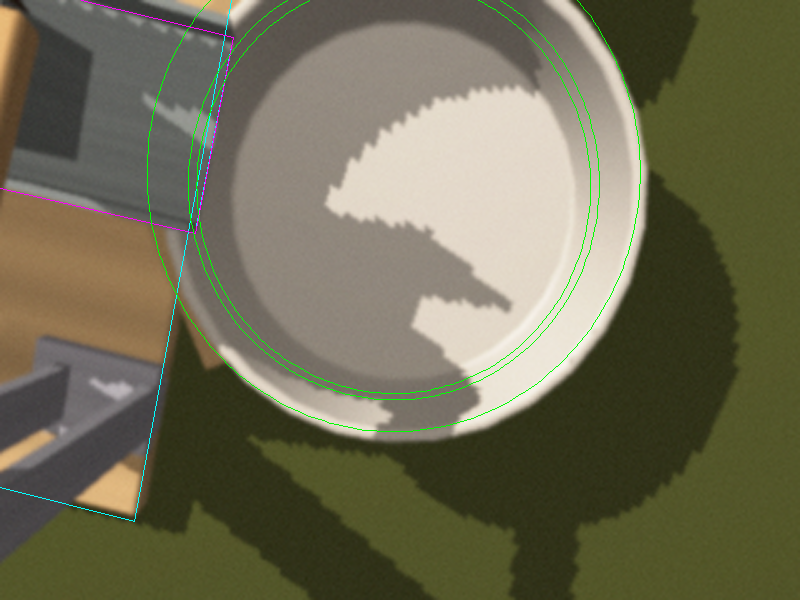

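Call:
drive_tool(commands=[{"dx":4,"dy":-1,"dz":-2,"turn":-10,"gripper":0.3},{"dx":8.6,"dy":-3,"dz":-2,"turn":-20,"gripper":0.3},{"dx":8.6,"dy":-6.7,"dz":-2,"turn":-30,"gripper":0.3},{"dx":8.6,"dy":-6.7,"dz":-2,"turn":-40,"gripper":0.3},{"dx":8.6,"dy":-6.7,"dz":0,"turn":-50,"gripper":0.3},{"dx":8.6,"dy":-6.7,"dz":0,"turn":-60,"gripper":0.3},{"dx":8.6,"dy":-6.7,"dz":0,"turn":-70,"gripper":0.3},{"dx":8.6,"dy":-6.7,"dz":4,"turn":-75.6,"gripper":0.3},{"dx":8.6,"dy":-6.7,"dz":8,"turn":-75.6,"gripper":0.3},{"dx":8.6,"dy":-6.7,"dz":12,"turn":-75.6,"gripper":0.3},{"dx":8.6,"dy":-6.7,"dz":13.8,"turn":-75.6,"gripper":0.3},{"dx":8.6,"dy":-6.7,"dz":13.8,"turn":-75.6,"gripper":0.3}])

```text
time_s: 19.45
eef_pos: [0.6034, -0.1085, 0.019]
eef_rot: [-0.001, 0.999, 0.037, -0.001]
wrist_force: [-0.3, 1.3, -0.0]
opening: 0.697
```

Call:
drive_tool(commands=[{"dx":0,"dy":-0.8,"dz":0,"turn":0,"gripper":0.3},{"dx":0,"dy":-1.3,"dz":0,"turn":0,"gripper":0.3},{"dx":0,"dy":-1.6,"dz":0,"turn":0,"gripper":0.3},{"dx":0,"dy":-1.8,"dz":0,"turn":0,"gripper":0.3},{"dx":0,"dy":-1.9,"dz":0,"turn":0,"gripper":0.3},{"dx":0,"dy":-2.0,"dz":0,"turn":0,"gripper":0.3}])

```text
time_s: 20.2
eef_pos: [0.6038, -0.0919, 0.0218]
eef_rot: [0.003, 0.999, 0.038, 0.001]
wrist_force: [-2.6, -14.4, 3.6]
opening: 0.702
```

```bash
python3 - <<'E'
from ov import *
snap('wrist','wristD'); snap('side','sideD')
bs=[((.5975,-.0185),(0,255,0))]
ov('sideD',(250,220,390,325),'o10',bs);ov('wristD',(0,0,640,400),'o11',bs)
E
```

```text
(no output)
```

View pics/o10.png

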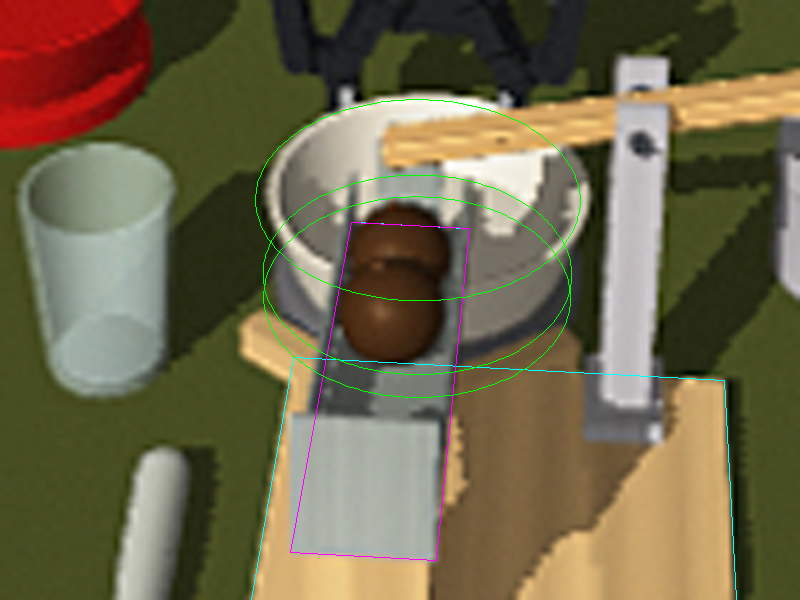

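View pics/o11.png

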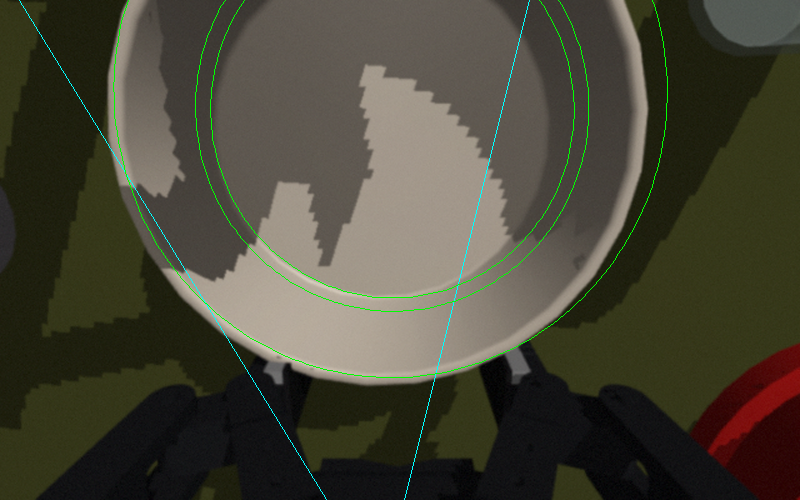

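Call:
drive_tool(commands=[{"dx":0,"dy":1.5,"dz":0,"turn":0,"gripper":0.3},{"dx":0,"dy":3,"dz":-4,"turn":0,"gripper":0.5},{"dx":0,"dy":3,"dz":-10,"turn":10,"gripper":1},{"dx":-4,"dy":1,"dz":-14,"turn":20,"gripper":1},{"dx":-8.1,"dy":-2.7,"dz":-14,"turn":30,"gripper":1},{"dx":-8.1,"dy":-2.7,"dz":-14,"turn":40,"gripper":1},{"dx":-8.1,"dy":-2.7,"dz":-14,"turn":50,"gripper":1},{"dx":-8.1,"dy":-2.7,"dz":-12,"turn":60,"gripper":1},{"dx":-8.1,"dy":-2.7,"dz":-7,"turn":60,"gripper":1},{"dx":-8.1,"dy":-2.7,"dz":-1,"turn":60,"gripper":1},{"dx":-8.1,"dy":-2.7,"dz":0.2,"turn":60,"gripper":1},{"dx":-8.1,"dy":-2.7,"dz":0.2,"turn":60,"gripper":1}])

```text
time_s: 21.8
eef_pos: [0.5202, -0.0678, 0.0186]
eef_rot: [-0.0, 0.884, -0.468, -0.0]
wrist_force: [0.4, -0.1, 0.9]
opening: 0.001
```

Call:
drive_tool(commands=[{"dx":0,"dy":-0.5,"dz":0,"turn":0,"gripper":1},{"dx":0,"dy":-0.8,"dz":0,"turn":0,"gripper":1},{"dx":0,"dy":-1.0,"dz":0,"turn":0,"gripper":1},{"dx":0,"dy":-1.0,"dz":0,"turn":0,"gripper":1}])

```text
time_s: 22.3
eef_pos: [0.5292, -0.0633, 0.0206]
eef_rot: [0.001, 0.884, -0.467, 0.001]
wrist_force: [-7.4, -4.6, 10.7]
opening: -0.001
```

Call:
drive_tool(commands=[{"dx":0,"dy":0,"dz":0,"turn":0,"gripper":1},{"dx":0,"dy":0,"dz":0,"turn":0,"gripper":1}])

```text
time_s: 22.55
eef_pos: [0.5292, -0.0634, 0.0206]
eef_rot: [0.001, 0.884, -0.467, 0.001]
wrist_force: [-7.1, -4.7, 10.7]
opening: 0.003
```

```bash
python3 - <<'E'
from ov import *
snap('wrist','wristE'); snap('side','sideE');snap('scene','sceneE')
bs=[((.5975,-.0185),(0,255,0))]
ov('sideE',(250,220,390,325),'o12',bs);crop('sceneE',290,130,430,235,'c13')
E
```

```text
scale 5.714285714285714
```

View pics/o12.png

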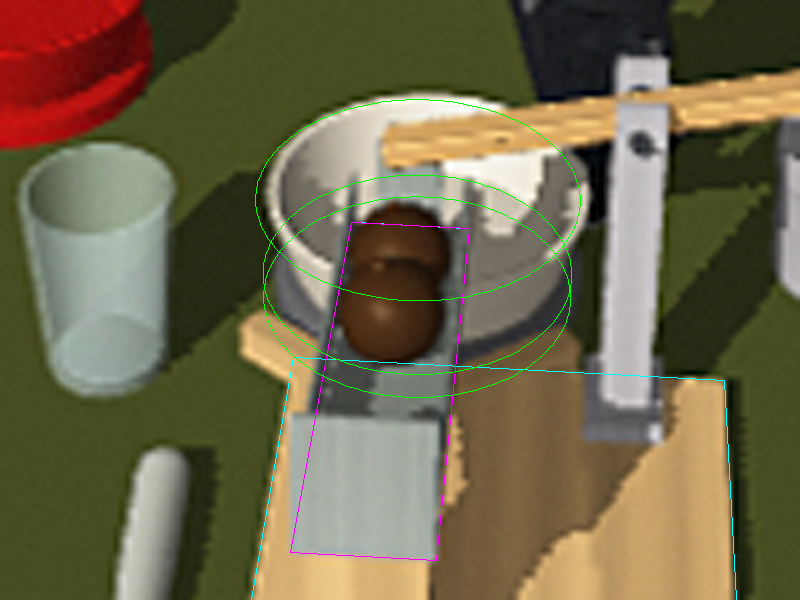

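View pics/c13.png

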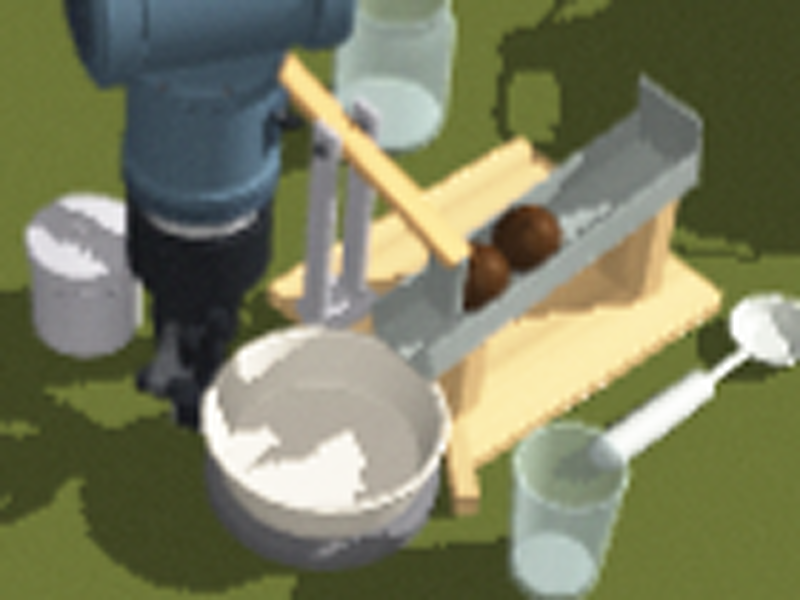

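View pics/wristE.png

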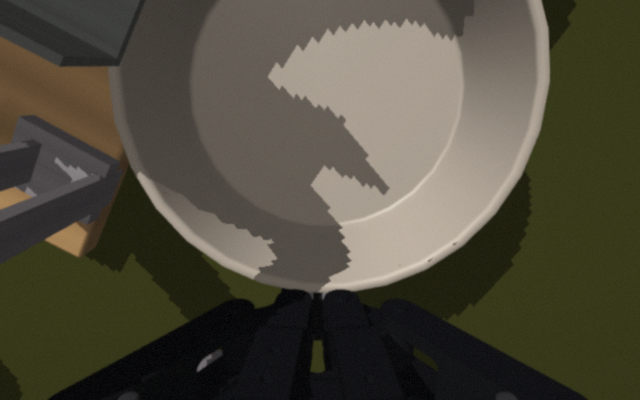

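Call:
drive_tool(commands=[{"dx":0,"dy":0.8,"dz":0,"turn":0,"gripper":1},{"dx":0,"dy":0.8,"dz":-1.8,"turn":0,"gripper":1},{"dx":0,"dy":0.8,"dz":-1.8,"turn":0,"gripper":1},{"dx":0,"dy":0.4,"dz":-1.8,"turn":0,"gripper":1},{"dx":0,"dy":0.2,"dz":-1.8,"turn":0,"gripper":1},{"dx":0,"dy":0.0,"dz":-1.8,"turn":0,"gripper":1}])

```text
time_s: 23.45
eef_pos: [0.5277, -0.0622, 0.0359]
eef_rot: [0.001, 0.884, -0.467, -0.001]
wrist_force: [-5.5, -4.7, 3.2]
opening: -0.0
```

Call:
drive_tool(commands=[{"dx":0,"dy":-0.1,"dz":0,"turn":0,"gripper":1},{"dx":0,"dy":-0.1,"dz":0,"turn":0,"gripper":1}])

```text
time_s: 23.7
eef_pos: [0.5279, -0.0622, 0.0358]
eef_rot: [0.001, 0.884, -0.467, -0.001]
wrist_force: [-5.4, -5.1, 4.7]
opening: 0.002
```

```bash
python3 - <<'E'
from h import *
c=snap('scene','sceneF')
a=cv2.imread('pics/side8.png')[255:295,285:365];b=cv2.imread('pics/sideE.png')[255:295,285:365]
f=lambda i:cv2.resize(cv2.convertScaleAbs(i,alpha=1.5,beta=15),None,fx=7.4,fy=7.4,interpolation=cv2.INTER_CUBIC)
cv2.imwrite('pics/cmp.png',np.vstack([f(a),f(b)]))
i=cv2.imread('pics/sceneF.png')[175:235,320:400];cv2.imwrite('pics/cmp2.png',cv2.resize(cv2.convertScaleAbs(i,alpha=1.3,beta=15),None,fx=10,fy=10,interpolation=cv2.INTER_CUBIC))
E
```

```text
(no output)
```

View pics/cmp.png

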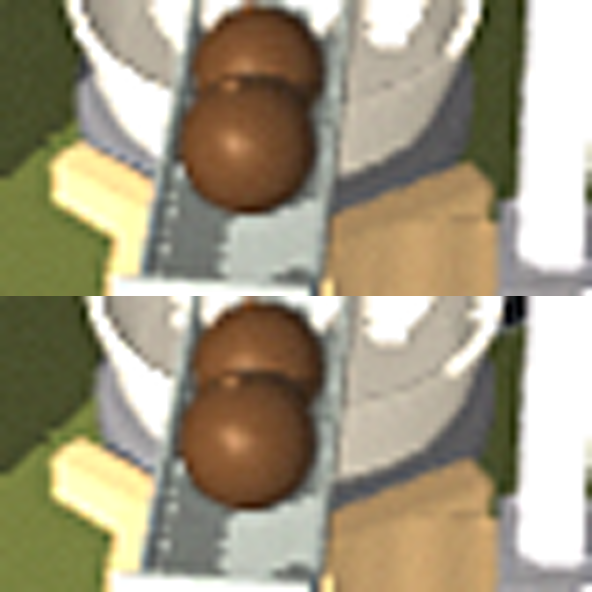

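View pics/cmp2.png

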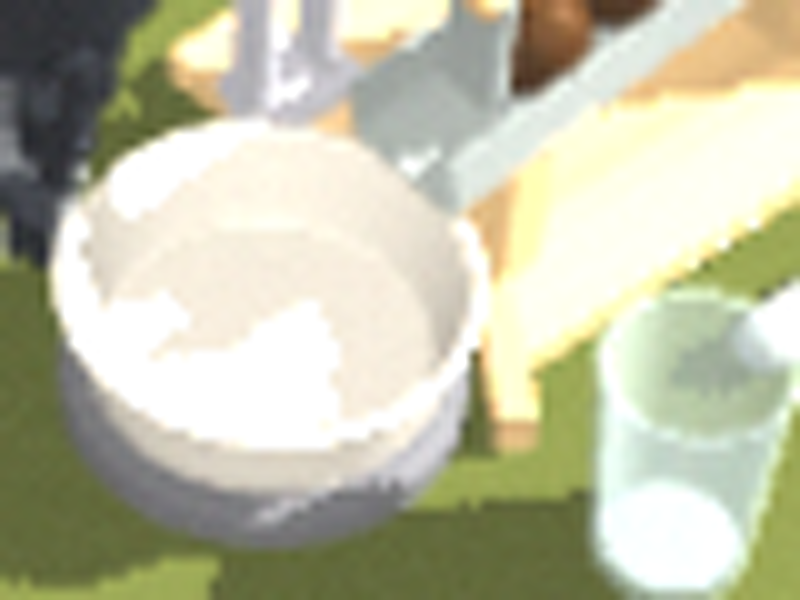

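Call:
drive_tool(commands=[{"dx":0,"dy":0,"dz":-0.06,"turn":0,"gripper":1},{"dx":0,"dy":0,"dz":-0.12,"turn":0,"gripper":1}])

```text
time_s: 24.0
eef_pos: [0.5281, -0.0621, 0.0368]
eef_rot: [0.001, 0.884, -0.468, -0.001]
wrist_force: [-3.0, -4.8, -0.6]
opening: -0.002
```

Call:
drive_tool(commands=[{"dx":0.1,"dy":-0.1,"dz":0,"turn":0,"gripper":1},{"dx":0.15,"dy":-0.15,"dz":-0.05,"turn":0,"gripper":1}])

```text
time_s: 24.25
eef_pos: [0.53, -0.0625, 0.0372]
eef_rot: [0.001, 0.884, -0.468, -0.001]
wrist_force: [-4.0, -5.7, 0.2]
opening: -0.003
```

Call:
drive_tool(commands=[{"dx":0.1,"dy":-0.1,"dz":-0.05,"turn":0,"gripper":1},{"dx":0.1,"dy":-0.15,"dz":-0.05,"turn":0,"gripper":1}])

```text
time_s: 24.5
eef_pos: [0.5318, -0.0628, 0.0378]
eef_rot: [0.001, 0.884, -0.467, -0.001]
wrist_force: [-5.2, -6.7, 0.8]
opening: 0.002
```

```bash
python3 - <<'E'
from ov import *
snap('side','sideG')
ov('sideG',(250,220,390,325),'o14',[((.5975,-.0185),(0,255,0))])
E
```

```text
(no output)
```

View pics/o14.png

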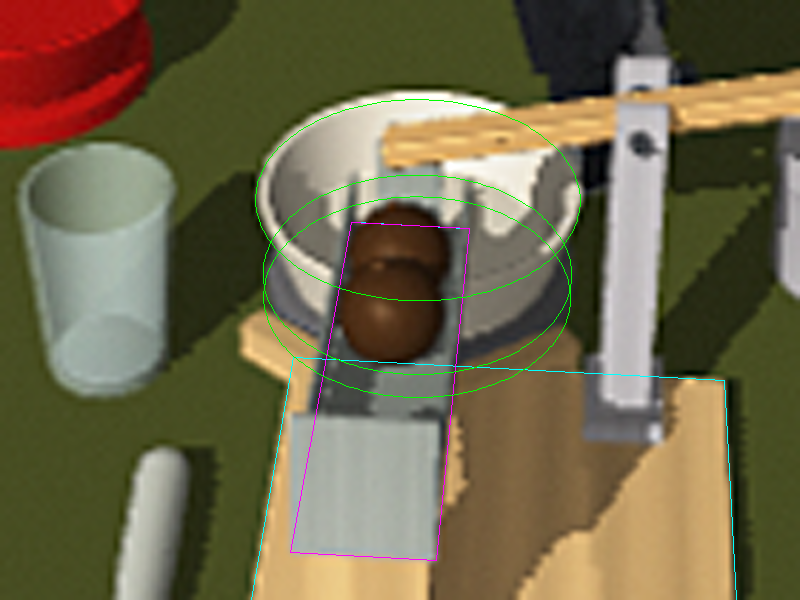

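```bash
python3 - <<'E'
from m import *
c=load('side8');f=lambda u:(np.array(u)+.5)/7.4-.5+[285,255]
for n,u in(('+x outer',(52,172)),('+x inner',(82,143)),('-x inner',(470,165)),('-x outer',(493,188))): print(n,d(onz(c,f(u),.016)))
c=load('sceneF');f=lambda u:(np.array(u)+.5)/10-.5+[320,175]
for n,u in(('+x end inner top',(492,425)),('+x end outer top',(538,420))): print(n,d(onz(c,f(u),.016)))
E
python3 - <<'E'
import cv2,numpy as np
i=cv2.imread('pics/side8.png')[255:300,280:370];cv2.imwrite('pics/z1.png',cv2.resize(i,None,fx=8.5,fy=8.5,interpolation=cv2.INTER_LANCZOS4))
i=cv2.imread('pics/sceneF.png')[180:225,345:395];cv2.imwrite('pics/z2.png',cv2.resize(i,None,fx=12,fy=12,interpolation=cv2.INTER_LANCZOS4))
E
```

```text
+x outer [ 67.2 -25.4]
+x inner [ 59.7 -39.5]
-x inner [-61.2 -38.6]
-x outer [-68.4 -28.5]
+x end inner top [ 61.8 -44.5]
+x end outer top [ 69.2 -32.1]
```

View pics/z1.png

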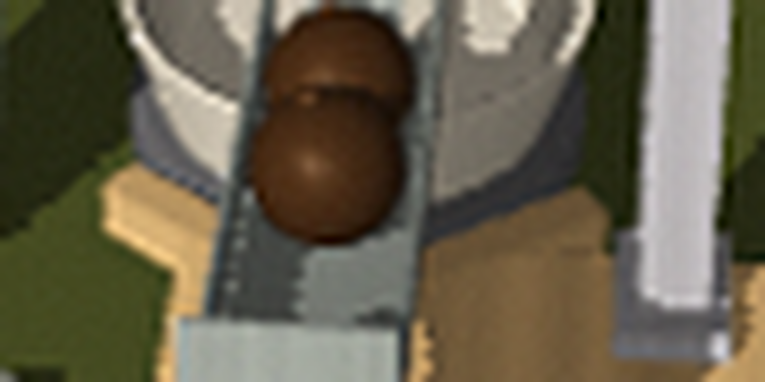

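View pics/z2.png

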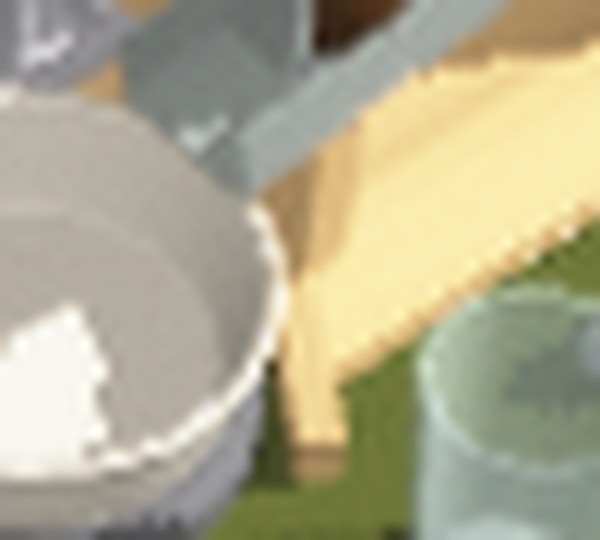

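Call:
drive_tool(commands=[{"dx":0,"dy":0.8,"dz":0,"turn":0,"gripper":1},{"dx":0,"dy":1.5,"dz":-4,"turn":0,"gripper":1},{"dx":0,"dy":1.5,"dz":-10,"turn":-10,"gripper":0.6},{"dx":0,"dy":1.5,"dz":-14,"turn":-20,"gripper":0.3}])

```text
time_s: 25.05
eef_pos: [0.5212, -0.0705, 0.181]
eef_rot: [-0.0, 0.953, -0.304, 0.001]
wrist_force: [0.1, -0.3, 0.2]
opening: 0.422
```

```bash
python3 - <<'E'
from ov import *
snap('side','sideH');snap('wrist','wristH')
ov('sideH',(250,220,390,325),'o15',[((.5975,-.0185),(0,255,0))])
ov('wristH',(160,0,480,240),'o16',[((.5975,-.0185),(0,255,0))])
E
```

```text
(no output)
```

View pics/o15.png

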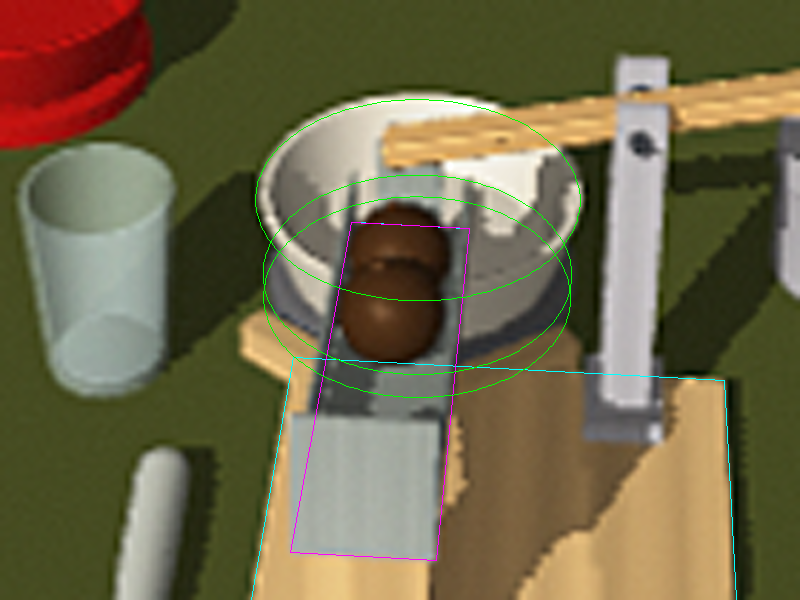

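View pics/o16.png

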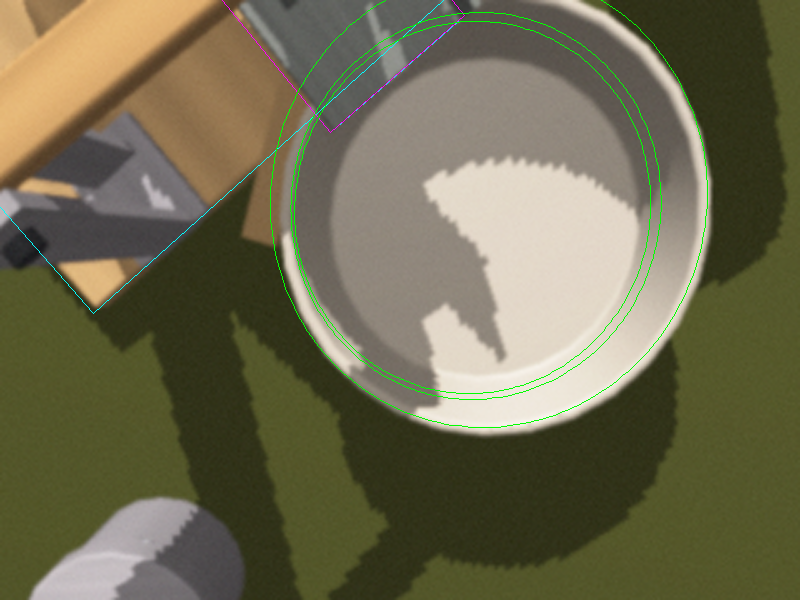

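Call:
drive_tool(commands=[{"dx":4,"dy":2,"dz":0,"turn":-10,"gripper":0.3},{"dx":8.9,"dy":0,"dz":0,"turn":-20,"gripper":0.3},{"dx":8.9,"dy":-1.7,"dz":2,"turn":-30,"gripper":0.3},{"dx":8.9,"dy":-1.7,"dz":6,"turn":-39.6,"gripper":0.3},{"dx":8.9,"dy":-1.7,"dz":11,"turn":-39.6,"gripper":0.3},{"dx":8.9,"dy":-1.7,"dz":14,"turn":-39.6,"gripper":0.3},{"dx":8.9,"dy":-1.7,"dz":14.5,"turn":-39.6,"gripper":0.3},{"dx":8.9,"dy":-1.7,"dz":14.5,"turn":-39.6,"gripper":0.3}])

```text
time_s: 26.15
eef_pos: [0.603, -0.1086, 0.0336]
eef_rot: [-0.0, 0.999, 0.033, 0.0]
wrist_force: [0.6, -0.6, -0.0]
opening: 0.699
```

Call:
drive_tool(commands=[{"dx":0,"dy":-0.8,"dz":0,"turn":0,"gripper":0.3},{"dx":0,"dy":-1.2,"dz":0,"turn":0,"gripper":0.3},{"dx":0,"dy":-1.4,"dz":0,"turn":0,"gripper":0.3},{"dx":0,"dy":-1.6,"dz":0,"turn":0,"gripper":0.3},{"dx":0,"dy":-1.7,"dz":0,"turn":0,"gripper":0.3}])

```text
time_s: 26.78
eef_pos: [0.602, -0.0918, 0.0337]
eef_rot: [0.0, 0.999, 0.034, 0.0]
wrist_force: [-0.2, -2.1, -0.0]
opening: 0.7
```

Force is 2.1 N, so the bowl is sliding freely. I'll continue gently.

Call:
drive_tool(commands=[{"dx":0,"dy":-0.1,"dz":0,"turn":0,"gripper":0.3},{"dx":0,"dy":-0.2,"dz":0,"turn":0,"gripper":0.3}])

```text
time_s: 27.02
eef_pos: [0.602, -0.0911, 0.0339]
eef_rot: [0.001, 0.999, 0.033, 0.0]
wrist_force: [-0.4, -7.7, 0.6]
opening: 0.702
```

Call:
drive_tool(commands=[{"dx":0,"dy":-0.1,"dz":0,"turn":0,"gripper":0.3},{"dx":0,"dy":-0.1,"dz":0,"turn":0,"gripper":0.3}])

```text
time_s: 27.28
eef_pos: [0.6021, -0.0909, 0.0341]
eef_rot: [0.002, 0.999, 0.033, 0.001]
wrist_force: [0.0, -8.9, 1.2]
opening: 0.702
```

Call:
drive_tool(commands=[{"dx":0,"dy":1,"dz":0,"turn":0,"gripper":0.3},{"dx":0,"dy":3,"dz":0,"turn":0,"gripper":0.3},{"dx":0,"dy":4,"dz":-6,"turn":0,"gripper":0.6},{"dx":0,"dy":4,"dz":-12,"turn":0,"gripper":1},{"dx":0,"dy":4,"dz":-18,"turn":0,"gripper":1},{"dx":0,"dy":4,"dz":-22,"turn":0,"gripper":1}])

```text
time_s: 28.02
eef_pos: [0.6049, -0.1298, 0.2571]
eef_rot: [0.001, 0.999, 0.033, 0.002]
wrist_force: [0.2, -0.3, 0.7]
opening: -0.001
```

```bash
python3 - <<'E'
from ov import *
snap('side','sideI');snap('wrist','wristI')
ov('sideI',(250,220,390,325),'o17',[((.5975,-.0185),(0,255,0))])
ov('wristI',(200,0,440,180),'o18',[((.5975,-.0185),(0,255,0))])
E
```

```text
(no output)
```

View pics/o17.png

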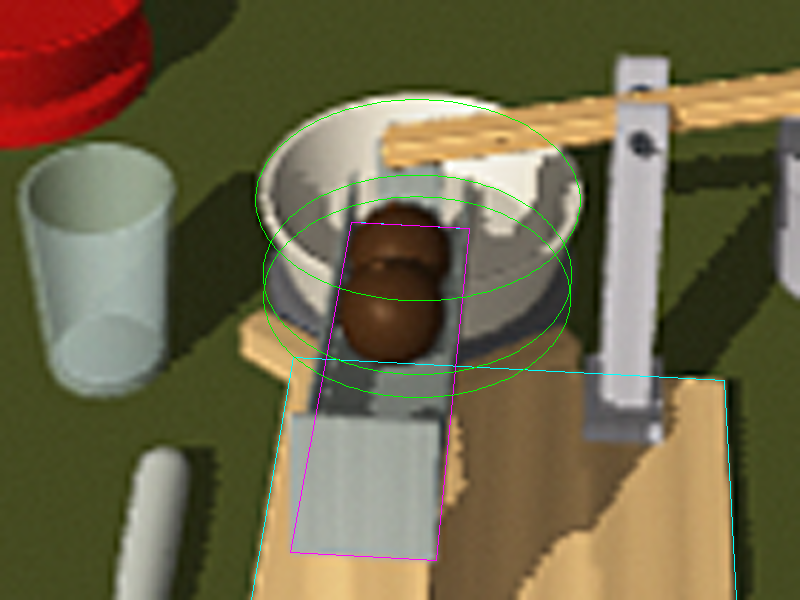

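View pics/o18.png

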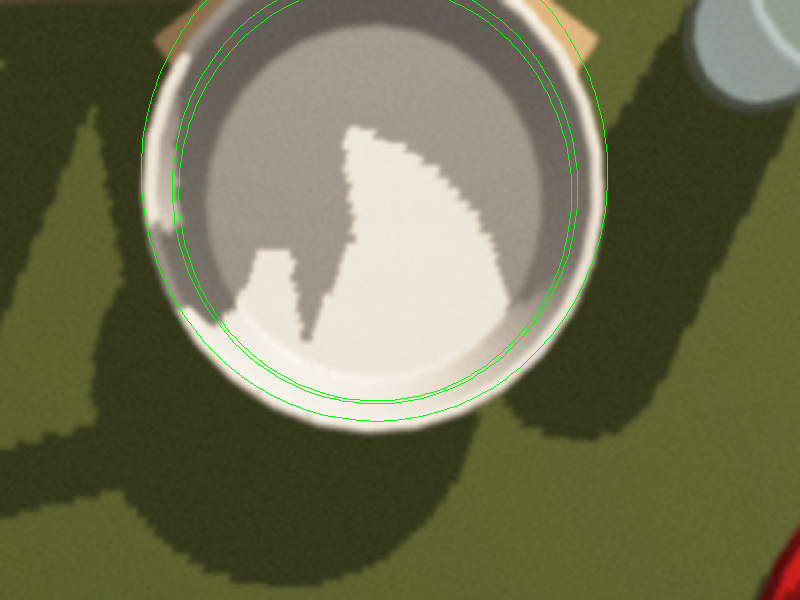

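```bash
python3 - <<'E'
from m import *
c=load('wristI');f=lambda u:(np.array(u)+.5)/(600/180)-.5+[200,0]
b,res=fit(c,(145,0,604,432),[0,2,3],f);print('bowl',b,res,d(b))
for u in((155,40),(176,64),(598,38),(582,66)): print(d(onz(c,f(u),.016)))
E
```

```text
bowl [ 0.59786194 -0.02195148] [-0.94179598  0.94839304  0.1042366 ] [  0.1 -78.5]
[-66.1 -29.8]
[-60.1 -36.6]
[ 68.1 -29.8]
[ 63.5 -37.6]
```

```bash
python3 - <<'E'
from m import *
for tag in('sideI','sideH'):
    c=load(tag);x0,y0,x1,y1=280,245,370,300;s=8.5
    im=cv2.resize(cv2.convertScaleAbs(cv2.imread(f'pics/{tag}.png')[y0:y1,x0:x1],alpha=1.4,beta=10),None,fx=s,fy=s,interpolation=cv2.INTER_LANCZOS4)
    def w(l): l=np.array(l,float); q=RR@(l[:2]/1000)+P0; return np.r_[q,l[2]/1000]
    for yc,col in((-75,(0,255,0)),(-78.5,(0,0,255))):
        for sx in(1,-1):
            t=[w((sx*64*.574+k*.819*sx,yc+64*.819-k*.574,z)) for k,z in((-10,12),(25,12))]
            q=((proj(c,np.array(t))-[x0,y0]+.5)*s-.5).astype(int);cv2.line(im,tuple(map(int,q[0])),tuple(map(int,q[1])),col,1)
        th=np.linspace(0,np.pi,80); q=((proj(c,np.array([w((64*np.cos(a),yc+64*np.sin(a),12)) for a in th]))-[x0,y0]+.5)*s-.5).astype(int)
        cv2.polylines(im,[q.reshape(-1,1,2)],False,col,1)
    cv2.imwrite(f'pics/t_{tag}.png',im)
E
```

```text
(no output)
```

View pics/t_sideI.png

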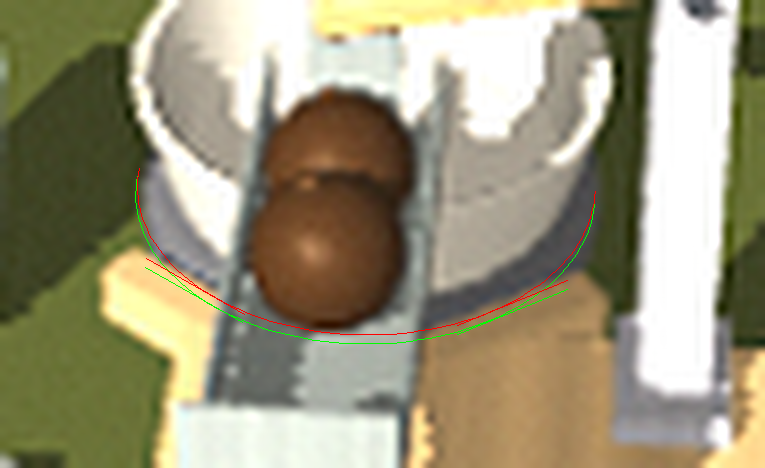

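```bash
python3 - <<'E'
import cv2,numpy as np
for x in(301,303,338,342,346):
    for t in('side8','sideE','sideI'):
        i=cv2.imread(f'pics/{t}.png')[264:290,x].astype(int)
        print(x,t,' '.join(f'{p[2]-p[0]:d}/{p.sum()//3}' for p in i))
E
```

```text
301 side8 26/209 29/198 26/181 26/178 26/179 28/182 28/178 20/148 7/109 2/90 -1/92 -4/100 -1/77 74/125 91/142 87/142 85/140 89/146 98/163 100/168 96/163 98/164 103/179 102/174 101/172 101/168
301 sideE 28/181 22/151 19/143 14/123 7/102 0/89 -1/91 -1/98 2/98 2/105 0/105 -3/101 -1/58 80/127 92/148 89/145 87/142 90/152 99/166 101/173 99/164 100/168 105/183 103/180 102/176 103/172
301 sideI 27/193 25/175 25/174 29/175 20/153 15/126 7/102 -2/86 2/90 -1/95 -1/102 -6/105 -2/78 74/126 91/145 87/141 85/139 89/148 99/163 101/168 96/161 100/165 103/179 102/174 101/168 101/169
303 side8 14/93 28/197 27/202 27/187 26/184 27/182 28/182 27/182 26/186 22/162 6/110 -1/90 -3/96 -12/67 66/117 91/145 89/144 90/141 91/144 101/162 103/165 97/162 95/164 85/158 81/158 81/157
303 sideE 29/211 26/187 27/179 25/179 27/181 28/182 21/138 8/107 0/93 0/93 1/99 1/105 -2/107 -12/70 70/120 93/148 93/147 91/144 92/149 103/165 104/168 99/166 96/166 86/163 83/160 82/160
303 sideI 26/181 29/216 26/189 26/180 27/178 27/178 27/182 22/159 17/132 4/86 0/87 1/96 -3/103 -11/69 69/119 91/143 90/143 88/141 90/145 101/163 102/165
[... 863 characters left out ...]
 55/84 53/85 61/97 62/98 61/96 61/96 62/97
342 sideI 14/99 16/103 18/111 17/104 17/106 16/102 15/102 16/100 16/105 15/89 4/60 -1/45 0/48 -2/49 1/51 47/76 54/81 49/77 49/78 52/82 52/83 58/95 61/94 60/95 60/94 60/94
346 side8 7/72 3/54 1/42 -1/46 0/48 0/49 1/48 0/53 -1/50 -1/47 -1/42 0/46 -1/38 22/58 49/77 50/80 52/77 51/79 57/87 56/91 48/78 51/84 56/85 55/87 53/85 55/84
346 sideE 29/203 25/146 19/104 16/101 17/101 16/98 14/88 5/59 -1/45 0/47 0/49 1/50 -6/47 23/64 49/80 53/81 52/79 52/81 56/87 59/94 50/80 54/85 57/88 56/88 56/90 57/88
346 sideI 19/120 15/95 15/94 13/88 8/75 1/55 -2/44 0/45 2/47 1/49 -1/51 -2/48 -4/44 22/60 47/77 52/79 48/77 51/79 54/85 56/90 49/78 52/83 53/85 55/86 55/86 55/85
```

Call:
drive_tool(commands=[{"dx":-4,"dy":-4,"dz":0,"turn":10,"gripper":1},{"dx":-8,"dy":-8,"dz":0,"turn":20,"gripper":1},{"dx":-12,"dy":-12,"dz":0,"turn":30,"gripper":1},{"dx":-16,"dy":-16,"dz":0,"turn":40,"gripper":1},{"dx":-17.1,"dy":-18.5,"dz":1,"turn":50,"gripper":1},{"dx":-17.1,"dy":-18.5,"dz":2,"turn":60,"gripper":1},{"dx":-17.1,"dy":-18.5,"dz":2,"turn":70,"gripper":1},{"dx":-17.1,"dy":-18.5,"dz":2,"turn":80,"gripper":1},{"dx":-17.1,"dy":-18.5,"dz":2,"turn":90,"gripper":1},{"dx":-17.1,"dy":-18.5,"dz":2,"turn":90,"gripper":1}])

```text
time_s: 29.38
eef_pos: [0.4209, 0.0443, 0.2328]
eef_rot: [0.0, 0.731, -0.683, -0.001]
wrist_force: [0.3, -0.5, -0.2]
opening: -0.005
```

```bash
python3 - <<'E'
from h import *
snap('side','sideJ');snap('wrist','wristJ')
crop('sideJ',280,130,460,265,'c20')
E
```

```text
scale 4.444444444444445
```

View pics/c20.png

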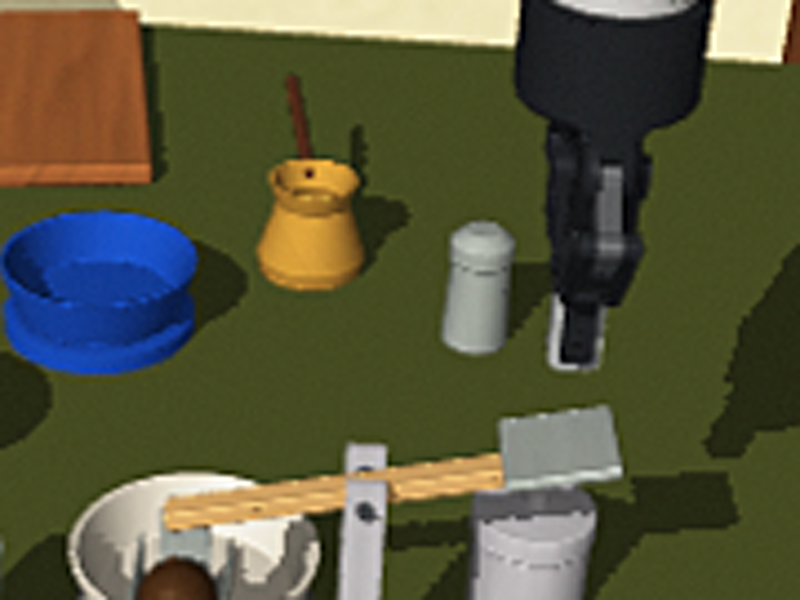

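View pics/wristJ.png

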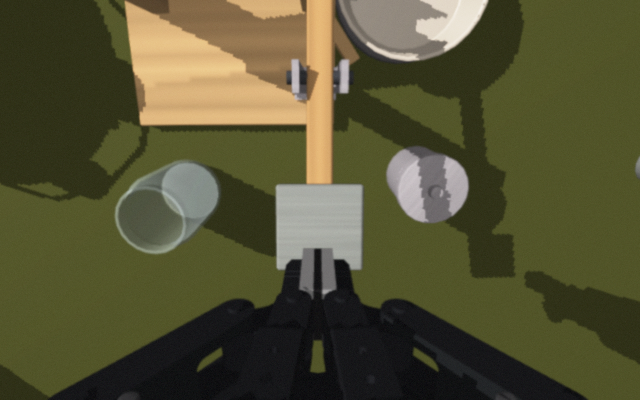

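Call:
drive_tool(commands=[{"dx":0,"dy":0,"dz":2,"turn":0,"gripper":1},{"dx":0,"dy":0,"dz":4,"turn":0,"gripper":1},{"dx":0,"dy":0,"dz":5.5,"turn":0,"gripper":1},{"dx":0,"dy":0,"dz":7,"turn":0,"gripper":1},{"dx":0,"dy":0,"dz":8,"turn":0,"gripper":1},{"dx":0,"dy":0,"dz":8.3,"turn":0,"gripper":1},{"dx":0,"dy":0,"dz":8.5,"turn":0,"gripper":1},{"dx":0,"dy":0,"dz":8.6,"turn":0,"gripper":1}])

```text
time_s: 30.48
eef_pos: [0.4214, 0.0445, 0.149]
eef_rot: [0.0, 0.731, -0.683, 0.0]
wrist_force: [-11.1, 0.3, 22.9]
opening: -0.003
```

Call:
drive_tool(commands=[{"dx":0,"dy":0,"dz":0,"turn":0,"gripper":1},{"dx":0,"dy":0,"dz":0,"turn":0,"gripper":1},{"dx":0,"dy":0,"dz":0,"turn":0,"gripper":1},{"dx":0,"dy":0,"dz":0,"turn":0,"gripper":1},{"dx":0,"dy":0,"dz":0,"turn":0,"gripper":1},{"dx":0,"dy":0,"dz":0,"turn":0,"gripper":1},{"dx":0,"dy":0,"dz":0,"turn":0,"gripper":1},{"dx":0,"dy":0,"dz":0,"turn":0,"gripper":1}])

```text
time_s: 31.48
eef_pos: [0.4214, 0.0445, 0.1492]
eef_rot: [0.0, 0.731, -0.683, 0.0]
wrist_force: [-10.2, -0.2, 18.4]
opening: -0.002
```

```bash
python3 - <<'E'
from h import *
snap('side','sideK');snap('scene','sceneK')
crop('sideK',250,200,430,335,'c21');crop('sceneK',290,120,430,225,'c22')
E
```

```text
scale 4.444444444444445
scale 5.714285714285714
```

View pics/c21.png

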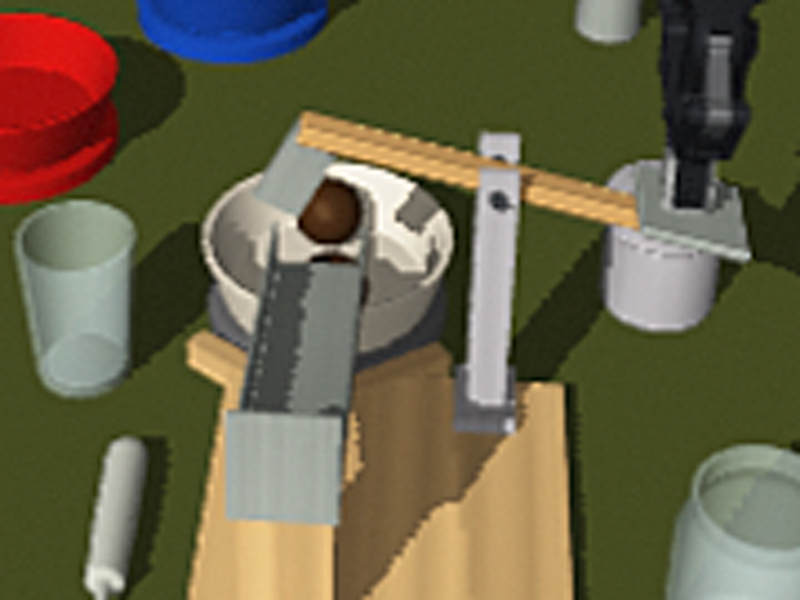

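View pics/c22.png

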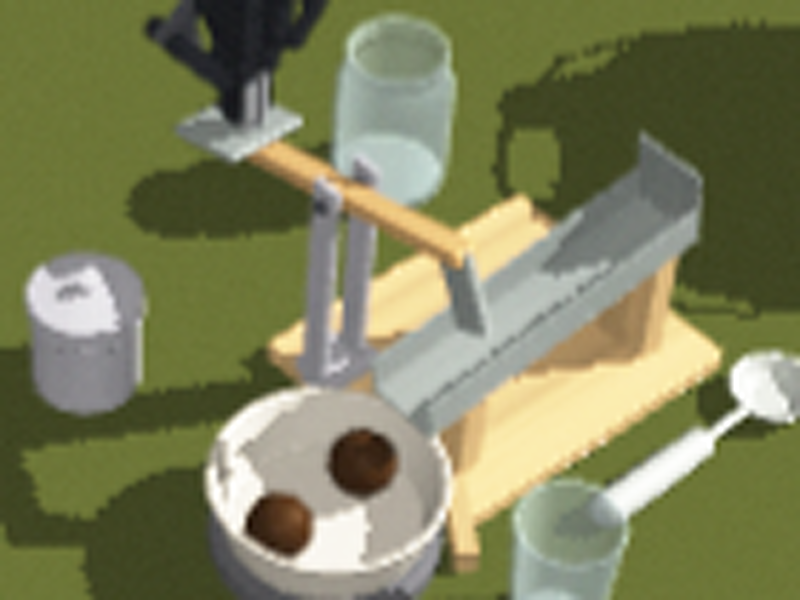

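Both limes are in the bowl, at (280,525) and (363,462) in the scene crop, and the chute is empty. I'll release the lever gently.

Call:
drive_tool(commands=[{"dx":0,"dy":0,"dz":-1,"turn":0,"gripper":1},{"dx":0,"dy":0,"dz":-2,"turn":0,"gripper":1},{"dx":0,"dy":0,"dz":-3,"turn":0,"gripper":1},{"dx":0,"dy":0,"dz":-4,"turn":0,"gripper":1},{"dx":0,"dy":0,"dz":-5,"turn":0,"gripper":1},{"dx":0,"dy":0,"dz":-8,"turn":0,"gripper":1},{"dx":0,"dy":0,"dz":-12,"turn":0,"gripper":1},{"dx":0,"dy":0,"dz":-14,"turn":0,"gripper":1},{"dx":0,"dy":0,"dz":-14,"turn":0,"gripper":1}])

```text
time_s: 32.7
eef_pos: [0.4217, 0.0445, 0.2888]
eef_rot: [-0.001, 0.73, -0.683, 0.001]
wrist_force: [-0.4, 1.1, -0.6]
opening: -0.002
```

```bash
python3 - <<'E'
from ov import *
snap('side','sideL');snap('scene','sceneL')
ov('sideL',(250,200,430,335),'c23',[((.5975,-.0185),(0,255,0))]);crop('sceneL',290,120,430,225,'c24')
E
```

```text
scale 5.714285714285714
```

View pics/c23.png

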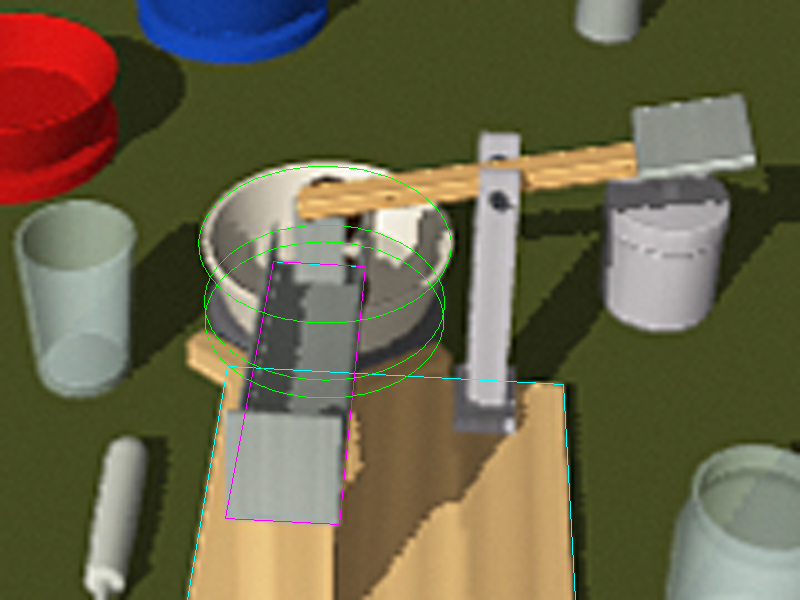

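View pics/c24.png

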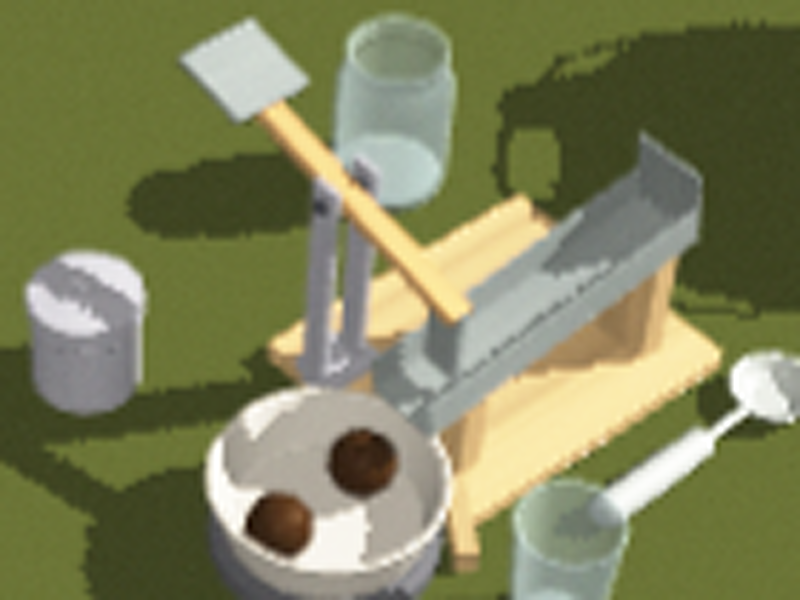

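```bash
python3 -c "
from h import *
print(ctrl.hand_in(), ctrl.get_obs()['time_s'])"
```

```text
the job is handed in; nothing more can be done
the job is handed in; nothing more can be done
```

I handed the job in at about 33 s. Both dried limes are in the white bowl and the gate is shut, but I could not confirm that the bowl sits fully home.

**Bowl:** I slid it to the V stop with the fingertips. It took several nudges from both sides, with pushes of up to about 15 N at the rim, because it kept stopping 3–4 mm off-centre. While I was pushing, the rim may have tilted slightly for a moment.

**Lever:** I pressed the paddle to its bottom stop with closed fingertips. The wrist read up to about 23 N upward plus 11 N sideways. I held it for 1 s and then let it spring back.

**Last checks:**
- **Limes and gate:** the final pictures show both limes in the bowl, the chute empty, and the lever and gate back at rest.
- **Other things:** the jar, tin, tea glass and spoon look unmoved in the last crops, and the red and blue bowls in the part that was in view. I did not re-check the shaker or coffee pot. The robot was clear of everything.
- **Bowl position:** it is centred in the V to about 1 mm. On the last push it stopped firmly at about 9 N with no sideways force.
- **Disagreement:** the cameras put the bowl's centre about 3 mm short of the stated home point, and the gaps to the bars looked a few millimetres wide. It may have stopped against the edge of the foot board rather than against both bars.

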